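# Build an alternating disc-spring pack and set it under the height gauge

## Robot

A 6-joint arm with a two-finger parallel gripper is mounted at the origin on the work surface. World frame = base frame: x ahead of the robot, y to its left, z up, the work surface at z = 0. Lengths are in mm, angles in degrees, forces in N, time in s.
With the tool pointing down it reaches from about 300 to 850 mm from the base axis. Payload 4.2 kg.
Tool frame: the origin (TCP) lies at the very end of the fingers, on their centre line; the grasp point (between the pads) lies 19 mm behind it; z points along the fingers, y is the line along which they close (so a half turn about z gives the same grasp; the last joint's range is limited). The gripper opens to 91 mm and grips with 3 to 60 N. Pads are 32 mm wide; open, the fingers measure 118 mm over their backs; the gripper's body (76 mm by 178 mm) begins 60 mm behind the grasp point.
Start: joints at [-73.568, 18.312, 89.639, -0, 72.044, -1.146], TCP at [173.66, -548.169, 178.676] pointing down, gripper open.
Joint ranges: [-177.97, 177.97], [-48.28, 115.42], [12.27, 149.76], [-77.06, 257.06], [2.81, 150.46], [-146.56, 146.56]. Speed limits (degrees/s): [147.25, 147.25, 180, 180, 180, 180].

## Interface

Orientations are given as [roll, pitch, yaw] about the fixed x, y, z axes, in that order (R = Rz(yaw) Ry(pitch) Rx(roll)).
In Python, from workcell import env gives the robot as it stands.
- The arm moves only by the shell command python3 -m pendant 'ROWS' [FORCE]. ROWS is a JSON object of lists of equal length, an entry for each row: "translation": the shift along the tool's x, y, z in mm, a list of three; "roll": the turn about the tool's z in rad; "hand": the closure in counts, from 0 (fully open) to 255 (shut). In form: {"translation": [[dx, dy, dz], ...], "roll": [roll, ...], "hand": [hand, ...]}. A call has exactly 8 rows; each row shifts and turns the commanded pose from where the row before left it, along the tool's axes as they then stand; what a row does not reach is not made up. A row lasts 1/12 s, in which the tool goes at most 41.7 mm and 7.16 degrees, less where a joint would pass 70% of its speed; a pose out of reach is approached as far as the arm can. A call with a gripper value outside its range is refused whole. The fingers move at their own pace and stop on an object; FORCE is the grip in N (left out, the last holds). Time passes only in rows, so rows that do not move let the fingers close, or fill a call up. It gives the time, the measured TCP pose, the force, the opening and the grip force at its end, in the units of the state.
- env.state(): the state, without advancing time (a new reading comes with each control period).
- env.grab_frame(name): name is "scene" or "top"; returns a dict with "frame" (420x560x3 uint8, red, green, blue), "z_map" (420x560 float32, mm along the optical axis (not along the pixel's ray), 0 where there is no reading), "fx", "fy", "cx", "cy" (pixels), "pose" (4x4, takes a point from camera to world coordinates). Camera axes: x right, y down, z forward; pixel columns grow to the right and rows downward; lengths in mm; the calibration is good to about 2 mm. A picture is of the moment at which its call begins.
- env.job_done(): hands the job in; it is judged then, once.
Trained networks look in a picture, given as the dict that the camera call returned (one of the last four; its "shot" number tells which), for a name from the list of things; names that differ only in an ending like _2 or _b are one class to them, and where a whole thing is asked for, a point or a joint stands for the part that bears it (a point fixed in the world has none). Each returns a list of dicts, best first, with "score" (0 to 1); they miss things now and then, are a little off and sometimes report something else, mostly with a low value. They report only what shows in the picture. A call takes as long as a camera call. They do not tell look-alikes from the thing itself.
- env.recognise(picture, label): "rect" ([centre column, centre row, width, height] in pixels, round what is visible of it).
- env.regions_of(picture, label): "pixels" (420x560 bool, what is visible of it) and "rect" ([centre column, centre row, width, height] in pixels, round what is visible of it).
The state is a dict: "time_s": time; "qpos": joint angles; "qvel": joint speeds; "effort": joint torques, N m; "ee_pos": TCP position; "ee_rot": TCP orientation; "force": force on the tool from outside, world axes, zero at the start; "torque": the same for the moment, N m; "gripper_width": finger opening in mm; "gripper_force": force on a finger pad.
Only numpy, scipy, OpenCV 4.12 (cv2) and the standard library are available. Lean on these libraries where they do the work, as an engineer would, in place of code of your own. Each camera call takes 0.05 s, during which the arm holds its last target. There are 200 camera calls.

## Task

Crank the handwheel until the carriage's orange pointer is in the green band, then build the spring pack: put every conical washer on the bench onto the brass arbor, the way up it lies now, in an order that makes them alternate crown up, dish up all the way so that no two neighbours face the same way. Then crank the carriage until the pointer is in the red band under the gauge, with the whole pack still seated on the arbor, and leave the other things on the bench alone.

Things in the scene. Friction and masses are not known exactly. Their poses are not given: they have to be found in the camera images.
- crown1: black conical spring washer, a 62 mm ring with a 32 mm hole, 11 mm tall overall, 90 g, black steel with the hollow face painted yellow. Lies crown up: wide rim (62 mm) down, small end (40 mm across) up, so black cone seen from above; its outer wall is upright for the lowest 6.5 mm. Origin: centre of its underside, z up. None if absent
- crown2: black conical spring washer, a 62 mm ring with a 32 mm hole, 11 mm tall overall, 90 g, black steel with the hollow face painted yellow. Lies crown up: wide rim (62 mm) down, small end (40 mm across) up, so black cone seen from above; its outer wall is upright for the lowest 6.5 mm. Origin: centre of its underside, z up. None if absent
- crown3: black conical spring washer, a 62 mm ring with a 32 mm hole, 11 mm tall overall, 90 g, black steel with the hollow face painted yellow. Lies crown up: wide rim (62 mm) down, small end (40 mm across) up, so black cone seen from above; its outer wall is upright for the lowest 6.5 mm. Origin: centre of its underside, z up. None if absent
- dish1: yellow-looking conical spring washer, a 62 mm ring with a 32 mm hole, 11 mm tall overall, 90 g, black steel with the hollow face painted yellow. Lies dish up: small end (40 mm across) down, wide rim (62 mm) up, so the yellow hollow is seen from above; its outer wall is upright from 4.5 to 11 mm height. Origin: centre of its underside, z up. None if absent
- dish2: yellow-looking conical spring washer, a 62 mm ring with a 32 mm hole, 11 mm tall overall, 90 g, black steel with the hollow face painted yellow. Lies dish up: small end (40 mm across) down, wide rim (62 mm) up, so the yellow hollow is seen from above; its outer wall is upright from 4.5 to 11 mm height. Origin: centre of its underside, z up. None if absent
- dish3: yellow-looking conical spring washer, a 62 mm ring with a 32 mm hole, 11 mm tall overall, 90 g, black steel with the hollow face painted yellow. Lies dish up: small end (40 mm across) down, wide rim (62 mm) up, so the yellow hollow is seen from above; its outer wall is upright from 4.5 to 11 mm height. Origin: centre of its underside, z up. None if absent
- arbor_seat (a point): centre of the seat (54 mm disc, 14 mm tall, top 55 mm above the bench) at the foot of the upright brass arbor on the carriage (74 x 90 mm, top at 41 mm). The arbor is 27 mm thick and rises 62 mm above this point, its top 8 mm tapered. The lowest washer rests here; each next one in an alternating pack lies 11 mm higher (same-facing neighbours nest, about 6.5 mm apart). Axes as slide_base
- slide_base: grey base of the slide, 110 x 460 x 22 mm, fixed to the bench; its own y axis runs along the slide, from the gauge end towards the handwheel end; z up
- carriage (a joint): travel of the carriage, m, 0 to 0.15, growing towards the gauge (slide_base's -y), away from the handwheel. One handwheel turn moves it 40 mm; turning clockwise seen from above increases it. It stays where it is left
- wheel_axis (a point): on the upright axis of the handwheel (black rim, 112 mm wide, flat on top of the red gearbox), at the top of the rim, 88 mm above the bench. Fixed
- grip_mid (a point): middle of the orange crank grip, an upright free-spinning cylinder 20 mm thick and 50 mm tall on the handwheel (from 90 to 140 mm above the bench), 44 mm from the wheel's axis; this point is 116 mm above the bench. Cranking takes about 2 to 4 N here
- pointer (a point): tip of the orange pointer on the carriage, over the scale, on the side away from the robot; it moves with the carriage
- green_band (a point): centre of the green band (8 mm wide along the slide) on the scale: loading position. Axes as slide_base (y along the slide)
- red_band (a point): centre of the red band (8 mm wide along the slide) on the scale, under the arm of the gauge; axes as slide_base. The gauge is fixed: a 16 mm post, 160 mm tall, 82 mm from the slide's centre line on the side away from the robot (and 50 mm further along -y), with a 16 mm wide arm from it to the arbor's line, 150 to 160 mm above the bench, with a small foot down to 137 mm; the full pack clears it
- screw_jar: bystander: jar, 60 mm wide, 85 mm tall; origin at its underside's centre
- bracket: bystander: black L-shaped bracket, 170 x 45 x 30 mm; origin at its underside's centre
- screwdriver: bystander: screwdriver with red handle, 210 mm
- rotary_tool: bystander: black rotary tool, 46 mm thick, 200 mm long
- sanding_block: bystander: orange sanding block, 112 x 67 x 30 mm
- tape_roll: bystander: blue tape roll, 96 mm wide, 30 mm tall
- hammer: bystander: hammer, 280 mm
Things that resemble listed ones, but are neither listed nor needed, are in the scene too. Leave any blue or pink look-alike of the dish3 alone.

How it is judged:
By the outcome, as a careful person would: the job done as asked, in the order asked, and still so for the second after the job is handed in, with the robot touching nothing.
Of crown1, crown2, crown3 only 2 to 3 are there at a start; the rules pass over those that are not, and their reading is None.
Of dish1, dish2, dish3 only 2 to 3 are there at a start; the rules pass over those that are not, and their reading is None.
At some moment in a run one of crown1, crown2, crown3, dish1, dish2, dish3 may be knocked a few centimetres aside while the robot is not near it.
It also fails if it takes over 210 s, if anything falls off the work surface, if the arm or the gripper's body presses on something with over 40 N, if the wrist force passes 120 N, or if a joint passes its speed limit or range.

## Working session

There is one attempt and no reset: what is moved stays moved. The work goes in short steps, Python scripts to look and compute and a shell command to move; the robot and the scene stay as the last step left them, time stands still between calls to the robot, and variables do not carry over. Pictures are saved under pics/ and viewed, at most 14 in all, crops included, and the job is handed in when it is done.

```bash
mkdir -p pics; ls
cat > h.py <<'E'
import numpy as np, cv2
from workcell import env
def grab(n):
    return env.grab_frame(n)
def save(d,name,crop=None,scale=1):
    im=d["frame"][:,:,::-1]
    if crop: im=im[crop[1]:crop[3],crop[0]:crop[2]]
    if scale!=1: im=cv2.resize(im,None,fx=scale,fy=scale,interpolation=cv2.INTER_CUBIC)
    cv2.imwrite("pics/"+name,im)
def cloud(d):
    z=d["z_map"].astype(float); v,u=np.mgrid[0:z.shape[0],0:z.shape[1]]
    P=np.stack([(u-d["cx"])/d["fx"]*z,(v-d["cy"])/d["fy"]*z,z,np.ones_like(z)],-1)
    W=(P@d["pose"].T)[...,:3]; W[z<=0]=np.nan
    return W
def onplane(d,u,v,h):
    T=d["pose"]; r=T[:3,:3]@np.array([(u-d["cx"])/d["fx"],(v-d["cy"])/d["fy"],1]); o=T[:3,3]
    return o+r*(h-o[2])/r[2]
E
python3 - <<'E'
from h import *
for n in ("scene","top"):
    d=grab(n); save(d,n+"0.png"); print(n,d["fx"],d["cx"],d["cy"],d["pose"].round(3).tolist())
    for l in ["crown1","dish1","carriage","grip_mid","wheel_axis","slide_base","screw_jar","pointer","green_band","red_band"]:
        try: print(l,[(np.round(r["rect"]).tolist(),round(r["score"],2)) for r in env.recognise(d,l)])
        except Exception as e: print(l,e)
print(env.state())
E
```

```text
pics
scene 522.115237654725 278.38579138211844 210.49942554877117 [[-0.639, 0.515, -0.571, 1314.697], [0.769, 0.413, -0.488, 667.838], [-0.016, -0.751, -0.66, 1072.151], [0.0, 0.0, 0.0, 1.0]]
crown1 [([364.0, 259.0, 20.0, 18.0], 0.77), ([403.0, 262.0, 22.0, 17.0], 0.7), ([279.0, 231.0, 20.0, 13.0], 0.69)]
dish1 [([303.0, 209.0, 20.0, 14.0], 0.74), ([319.0, 242.0, 20.0, 13.0], 0.73), ([279.0, 170.0, 15.0, 8.0], 0.65), ([248.0, 182.0, 16.0, 14.0], 0.59), ([266.0, 204.0, 25.0, 14.0], 0.46)]
carriage [([250.0, 254.0, 45.0, 38.0], 0.73), ([319.0, 244.0, 22.0, 17.0], 0.56)]
grip_mid [([394.0, 294.0, 29.0, 41.0], 0.23)]
wheel_axis [([279.0, 277.0, 160.0, 92.0], 0.97)]
slide_base [([278.0, 275.0, 160.0, 97.0], 0.7), ([280.0, 231.0, 17.0, 16.0], 0.67)]
screw_jar [([396.0, 296.0, 29.0, 42.0], 0.7), ([208.0, 206.0, 15.0, 38.0], 0.18)]
pointer [([250.0, 251.0, 41.0, 38.0], 0.76), ([207.0, 206.0, 18.0, 44.0], 0.34)]
green_band [([275.0, 278.0, 160.0, 101.0], 0.7)]
red_band [([220.0, 250.0, 45.0, 64.0], 0.6)]
top 441.11692832795313 283.47325871087196 209.71974245324995 [[0.028, -0.992, 0.125, 338.
[... 857 characters left out ...]
 208.0, 52.0, 54.0], 0.18)]
{'time_s': 1.1, 'qpos': array([-7.35683632e+01,  1.83115086e+01,  8.96373851e+01, -1.85172153e-04,
        7.20442797e+01, -1.14485616e+00]), 'qvel': array([-0.04914222,  0.00342253, -0.06734517,  0.04019729, -0.00422226,
        0.04813279]), 'effort': array([ 1.01332374e-03, -4.12365282e+01, -2.32232791e+01,  7.26937177e-02,
        3.75958113e-02, -1.41889564e-05]), 'ee_pos': array([ 173.65671746, -548.18378333,  178.690817  ]), 'ee_rot': array([1.79993178e+02, 3.12523238e-04, 1.75765500e+01]), 'force': array([0.9696583 , 0.67938266, 0.07820449]), 'torque': array([-0.02258812,  0.03049499,  0.01193141]), 'gripper_force': 0.0, 'gripper_width': 91.14003422276173}
```

Run:
```python
from h import *
d=grab("top"); save(d,"top1.png",(80,80,440,350),2.2)
d=grab("scene"); save(d,"sc1.png",(170,140,440,340),2.9)
```

```text
(no output)
```

View pics/top1.png

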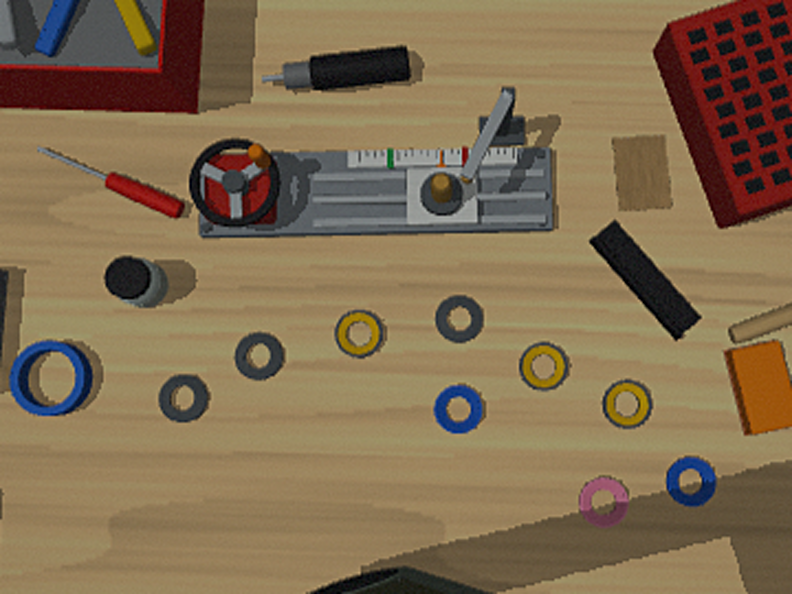

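View pics/sc1.png

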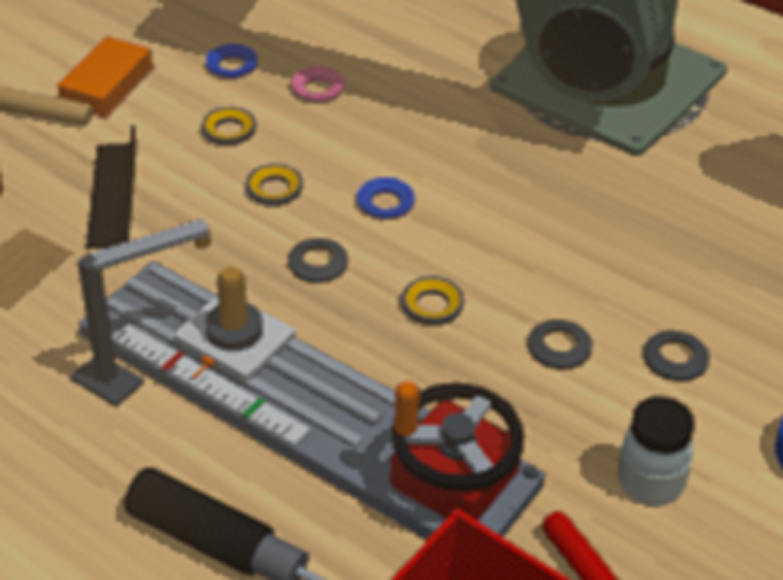

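Top crop: 3 black crowns at (184,398), (259,355), (460,318). 3 yellow dishes at (358,333), (544,366), (627,404). There are also blue and pink decoys, the wheel at (235,182) and the arbor at (442,190). The pointer at 443 must go left to the green band at 390. Next I measure positions from colour and depth.

```bash
cat >> h.py <<'E'
def washers(d,verbose=True):
    W=cloud(d); h=cv2.cvtColor(d["frame"],cv2.COLOR_RGB2HSV).astype(int); out=[]
    bench=(W[...,2]>3)&(W[...,2]<16)
    n,lab,st,c=cv2.connectedComponentsWithStats(bench.astype(np.uint8),connectivity=4)
    for i in range(1,n):
        m=lab==i
        if not 100<st[i,4]<700: continue
        P=W[m]; ctr=(np.nanmax(P,0)+np.nanmin(P,0))/2; ext=np.nanmax(P,0)-np.nanmin(P,0)
        if max(ext[:2])>85 or min(ext[:2])<40: continue
        (u,v),r=cv2.minEnclosingCircle(np.argwhere(m)[:,::-1].astype(np.float32))
        p=onplane(d,u,v,6)
        out.append((p[:2].round(1),ext[:2].round(0),np.nanmax(P[:,2]).round(1),np.median(h[m],0).astype(int)))
    return out
E
python3 - <<'E'
from h import *
for n in ("top","scene"):
    d=grab(n); print(n)
    for w in washers(d): print(w)
    W=cloud(d); h=cv2.cvtColor(d["frame"],cv2.COLOR_RGB2HSV).astype(int); H,S,V=h[...,0],h[...,1],h[...,2]
    reg=(W[...,0]>420)&(W[...,0]<760)&(W[...,1]>-250)&(W[...,1]<250)
    def rep(name,m):
        m=m&reg
        if m.sum(): 
            v,u=np.nonzero(m); print(name,m.sum(),np.median(W[m],0).round(1),"px",u.mean().round(1),v.mean().round(1))
    rep("green",(abs(H-70)<20)&(S>120)&(W[...,2]<60))
    rep("orange low",(abs(H-11)<4)&(S>190)&(W[...,2]>20)&(W[...,2]<60))
    rep("grip",(abs(H-13)<5)&(S>170)&(W[...,2]>95)&(W[...,2]<150))
    rep("red low",((H<4)|(H>176))&(S>150)&(W[...,2]>10)&(W[...,2]<45))
    rep("arbor top",(W[...,2]>108)&(W[...,2]<125)&(S>80)&(W[...,1]<-80))
    rep("armgauge",(W[...,2]>145)&(W[...,2]<165))
    m=(W[...,2]>80)&(W[...,2]<95)&(V<70)&reg; rep("rim",m)
    P=W[m]; print("rim circle", ((P.max(0)+P.min(0))/2).round(1), (P.max(0)-P.min(0)).round(1))
    m=(W[...,2]>49)&(W[...,2]<60)&(W[...,1]<-80)&reg; rep("seat",m)
    m=(W[...,2]>36)&(W[...,2]<46)&(S<50)&(V>120)&(W[...,1]<-50)&reg; rep("carr",m); P=W[m]
    if len(P): print(np.percentile(P,[1,99],axis=0).round(1).tolist())
E
```

```text
top
(array([ 706.4, -127.5]), array([43., 44.]), np.float64(14.6), array([100,  34,  59]))
(array([471.5, 732.5]), array([54., 53.]), np.float64(14.0), array([90, 10, 58]))
(array([461.7, 578. ]), array([72., 56.]), np.float64(15.2), array([100,  11,  69]))
(array([455.1, 648.8]), array([59., 55.]), np.float64(10.2), array([98,  9, 88]))
(array([452.5, -72.7]), array([66., 66.]), np.float64(15.8), array([100,  41,  62]))
(array([430.5,  55.5]), array([63., 62.]), np.float64(15.8), array([ 23, 214, 140]))
(array([380.2, 664.2]), array([71., 46.]), np.float64(16.0), array([90, 14, 51]))
(array([380.1, 583.5]), array([74., 48.]), np.float64(15.8), array([98, 12, 56]))
(array([399.1, 188.1]), array([63., 63.]), np.float64(15.3), array([101,  39,  61]))
(array([387.5, 641.1]), array([54., 47.]), np.float64(11.7), array([90,  9, 89]))
(array([ 393.9, -183.2]), array([63., 69.]), np.float64(15.9), array([ 23, 215, 144]))
(array([341.5, 281.4]), array([64., 63.]), np.float64(15.7), array([101,  37,  61]))
(array([ 348.4, -290.1]), array([62., 68.]), np.float64(16.0), array([ 23, 206, 140]))

[... 1888 characters left out ...]
ray([108,  19,  62]))
(array([435.8, 647.3]), array([44., 75.]), np.float64(15.8), array([111,  18,  61]))
(array([437. , 715.1]), array([43., 52.]), np.float64(16.0), array([110,  18,  96]))
green 10 [659.1  29.2  26.8] px 257.3 279.8
orange low 7 [649.  -36.9  35.9] px 241.0 264.0
grip 117 [640.6 186.6 125.3] px 310.1 279.7
red low 73 [650.8 209.5  36.1] px 305.9 306.0
arbor top 5 [ 714.1 -118.7  119.1] px 201.2 240.8
armgauge 314 [663.7 -92.4 158.1] px 218.7 224.9
rim 337 [635.9 210.2  86.1] px 313.9 286.2
rim circle [635.9  63.9  87.6] [161.4 371.8  14.9]
seat 20 [ 712.6 -109.6   53.9] px 204.8 259.2
carr 81 [634.6 -75.   39.7] px 236.1 252.1
[[589.0, -132.1, 36.2], [647.6, -51.7, 44.2]]
```

```bash
cat >> h.py <<'E'
from scipy.optimize import least_squares
def hsv(d): return cv2.cvtColor(d["frame"],cv2.COLOR_RGB2HSV).astype(int)
def cfit(P):
    f=lambda p: np.hypot(P[:,0]-p[0],P[:,1]-p[1])-p[2]
    r=least_squares(f,[P[:,0].mean(),P[:,1].mean(),50],loss="soft_l1",f_scale=3); return r.x.round(1), np.abs(r.fun).mean().round(2)
def grip(d):
    W=cloud(d);h=hsv(d); m=(abs(h[...,0]-13)<6)&(h[...,1]>160)&(W[...,2]>92)&(W[...,2]<148)&(np.hypot(W[...,0]-625,W[...,1]-200)<90)
    if m.sum()<8: return None
    t=m&(W[...,2]>np.nanmax(W[m][:,2])-6); return W[t].mean(0).round(1), W[m].mean(0).round(1), int(m.sum())
E
python3 - <<'E'
from h import *
for n in ("top","scene"):
    d=grab(n); W=cloud(d); V=hsv(d)[...,2]
    m=(W[...,2]>78)&(W[...,2]<95)&(V<80)&(np.hypot(W[...,0]-625,W[...,1]-195)<85)
    P=W[m]; c=cfit(P); k=abs(np.hypot(P[:,0]-c[0][0],P[:,1]-c[0][1])-c[0][2])<8
    print(n,"rim",cfit(P[k]),k.sum()); print("grip",grip(d))
    # base: z 15..27
    m=(W[...,2]>17)&(W[...,2]<26)&(W[...,0]>540)&(W[...,0]<700)&(W[...,1]>-230)&(W[...,1]<260)
    b=cv2.minAreaRect(W[m][:,:2].astype(np.float32)); print("base",b,m.sum())
    for nm,lo,hi,s in(("green",55,90,90),("ptr",6,16,150)):
        h=hsv(d); k=(h[...,0]>lo)&(h[...,0]<hi)&(h[...,1]>s)&(W[...,0]>620)&(W[...,0]<690)&(W[...,1]>-140)&(W[...,1]<60)&(W[...,2]<60)
        print(nm,W[k].mean(0).round(1),k.sum())
    h=hsv(d); k=((h[...,0]>174)|(h[...,0]<5))&(h[...,1]>120)&(W[...,0]>620)&(W[...,0]<690)&(W[...,1]>-140)&(W[...,1]<60)&(W[...,2]<60)
    print("red",W[k].mean(0).round(1) if k.sum() else 0,k.sum())
E
python3 -m pendant '{"translation":[[0,0,-4],[0,0,-4],[0,0,-4],[0,0,-4],[0,0,0],[0,0,0],[0,0,0],[0,0,0]],"roll":[-0.12,-0.12,-0.12,-0.12,-0.12,-0.12,-0.12,-0.12],"hand":[0,0,0,0,0,0,0,0]}' 20
```

```text
top rim (array([607.7, 211.4,  50.4]), np.float64(2.91)) 449
grip (array([634.1, 176.5, 139.7]), array([631.4, 174.5, 127.4]), 75)
base ((626.5078125, 37.30403137207031), (130.65953063964844, 448.0294189453125), 2.7773256301879883) 2662
green [658.   24.4  27.6] 26
ptr [656.  -42.3  34.4] 12
red [665.  -72.1  27.9] 19
scene rim (array([611.7, 218.6,  50.4]), np.float64(2.66)) 463
grip (array([637.7, 183.6, 139.1]), array([639.8, 185.9, 122. ]), 123)
base ((626.48291015625, 39.85552978515625), (131.32301330566406, 445.5041198730469), 2.882314920425415) 2189
green [659.2  28.4  26. ] 19
ptr [650.  -36.3  34.8] 11
red [665.6 -68.3  26.1] 16
time_s: 2.07
ee_pos: [173.7, -548.2, 194.7]
ee_rot: [180.0, 0.0, 72.9]
force: [-0.3, 0.5, -0.3]
gripper_width: 91.1
gripper_force: 0.0
```

```bash
python3 -m pendant '{"translation":[[0,0,0],[0,0,0],[0,0,0],[30.3,19.2,0],[30.3,19.2,0],[30.3,19.2,0],[30.3,19.2,0],[30.3,19.2,0]],"roll":[-0.1,-0.1,-0.1,0,0,0,0,0],"hand":[0,0,0,0,0,0,0,0]}'
python3 -m pendant '{"translation":[[30.3,19.2,0],[30.3,19.2,0],[30.3,19.2,0],[30.3,19.2,0],[30.3,19.2,0],[30.3,19.2,0],[30.3,19.2,0],[30.3,19.2,0]],"roll":[0,0,0,0,0,0,0,0],"hand":[0,0,0,0,0,0,0,0]}'
python3 -m pendant '{"translation":[[30.3,19.2,0],[30.3,19.2,0],[30.3,19.2,0],[30.3,19.2,0],[30.3,19.2,0],[30.3,19.2,0],[30.3,19.2,0],[30.3,19.2,0]],"roll":[0,0,0,0,0,0,0,0],"hand":[0,0,0,0,0,0,0,0]}'
```

```text
time_s: 2.73
ee_pos: [270.8, -395.6, 194.7]
ee_rot: [180.0, 0.0, 89.7]
force: [0.9, 0.3, 0.2]
gripper_width: 91.0
gripper_force: 0.0
time_s: 3.4
ee_pos: [425.5, -153.7, 194.9]
ee_rot: [180.0, 0.0, 89.8]
force: [0.9, -0.4, -0.3]
gripper_width: 91.4
gripper_force: 0.0
time_s: 4.07
ee_pos: [580.1, 88.3, 194.7]
ee_rot: [180.0, 0.0, 89.8]
force: [0.9, 0.0, -0.0]
gripper_width: 91.1
gripper_force: 0.0
```

```bash
python3 -m pendant '{"translation":[[30.6,18.6,0],[30.6,18.6,0],[30.6,18.6,0],[0,0,15],[0,0,15],[0,0,10],[0,0,0],[0,0,0]],"roll":[0,0,0,0,0,0,0,0],"hand":[0,0,0,0,0,0,0,0]}'
python3 - <<'E'
from h import *
d=grab("scene"); save(d,"sc2.png",(200,190,420,350),3.6); print(grip(d))
E
```

```text
time_s: 4.73
ee_pos: [635.2, 177.7, 154.3]
ee_rot: [-179.9, 0.0, 89.7]
force: [0.5, 0.8, 0.0]
gripper_width: 91.0
gripper_force: 0.0
(array([637.2, 183.6, 138.6]), array([639.6, 185.7, 122.2]), 121)
```

View pics/sc2.png

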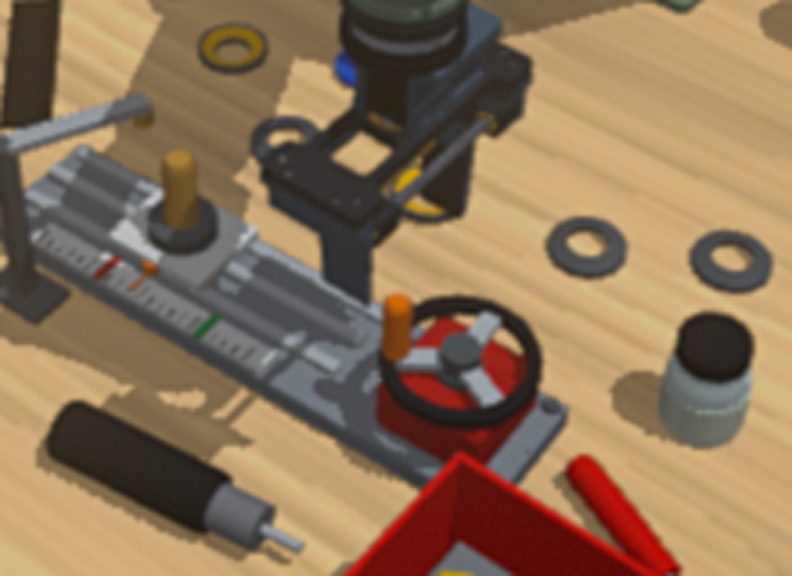

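Scene crop: the open gripper hangs over the wheel, with fingertips at about (350,290) and (450,210). The orange grip is at (398,325) and the carriage is unchanged. I'll use the fingers' depth points to find the camera offset.

Run:
```python
from h import *
for n in("scene","top"):
    d=grab(n); W=cloud(d)
    m=(W[...,2]>150)&(W[...,2]<200)&(abs(W[...,0]-635)<85)&(abs(W[...,1]-178)<50)
    for s in(1,-1):
        P=W[m&(s*(W[...,0]-635)>0)]
        if len(P)>10: print(n,s,len(P),np.percentile(P,[2,20,50,80,98],axis=0).round(1).tolist())
    print(grip(d))
```

```text
scene 1 21 [[685.7, 162.7, 190.4], [688.0, 168.4, 194.3], [689.9, 180.2, 196.5], [691.1, 195.4, 197.8], [691.8, 197.8, 199.6]]
scene -1 39 [[584.2, 164.9, 189.9], [588.8, 171.7, 192.0], [590.0, 180.6, 195.0], [591.2, 192.9, 198.3], [592.3, 196.6, 199.8]]
(array([637. , 184.2, 139.6]), array([639.7, 186. , 121.9]), 123)
(array([635.7, 169.8, 137.1]), array([632.6, 169.2, 117.3]), 27)
```

```bash
python3 -m pendant '{"translation":[[2.5,1,14],[0,0,14],[0,0,14],[0,0,13],[0,0,0],[0,0,0],[0,0,0],[0,0,0]],"roll":[0,0,0,0,0,0,0,0],"hand":[0,0,0,0,255,255,255,255]}' 12
python3 -m pendant '{"translation":[[0,0,0],[0,0,0],[0,0,0],[0,0,0],[0,0,0],[0,0,0],[0,0,0],[0,0,0]],"roll":[0,0,0,0,0,0,0,0],"hand":[255,255,255,255,255,255,255,255]}'
python3 - <<'E'
from h import *
d=grab("scene"); print(grip(d))
E
```

```text
time_s: 5.55
ee_pos: [637.5, 180.7, 101.2]
ee_rot: [179.8, -0.0, 89.8]
force: [0.5, -0.3, -0.3]
gripper_width: 67.6
gripper_force: 0.0
time_s: 6.22
ee_pos: [635.7, 180.7, 99.5]
ee_rot: [-179.9, -0.0, 89.8]
force: [-1.9, -0.1, 0.8]
gripper_width: 17.8
gripper_force: 12.0
(array([636.6, 193.4, 136.6]), array([642.1, 187.9, 110.6]), 63)
```

```bash
cat >> h.py <<'E'
def arc(c,p,step,n,r=44.):
    c=np.array(c);p=np.array(p,float);a=np.arctan2(*(p-c)[::-1]); out=[]
    q0=c+r*np.array([np.cos(a),np.sin(a)])
    for k in range(1,n+1):
        t=a+np.radians(step*k); q=c+r*np.array([np.cos(t),np.sin(t)]); e=q-q0; q0=q
        out.append([round(e[1],1),round(e[0],1),0])
        if k%8==0: print(out,"end",q.round(1),"ang",np.degrees(t).round(1)); out=[]
    if out: print(out,"end",q.round(1))
E
python3 -c "
from h import *
arc((609.4,215.9),(635.7,180.7),11,8)"
```

```text
[[np.float64(5.7), np.float64(6.2), 0], [np.float64(6.8), np.float64(5.0), 0], [np.float64(7.6), np.float64(3.7), 0], [np.float64(8.2), np.float64(2.1), 0], [np.float64(8.4), np.float64(0.5), 0], [np.float64(8.4), np.float64(-1.1), 0], [np.float64(8.0), np.float64(-2.6), 0], [np.float64(7.4), np.float64(-4.1), 0]] end [645.5 241. ] ang 34.8
```

```bash
python3 -m pendant '{"translation":[[5.7,6.2,0],[6.8,5,0],[7.6,3.7,0],[8.2,2.1,0],[8.4,0.5,0],[8.4,-1.1,0],[8,-2.6,0],[7.4,-4.1,0]],"roll":[0,0,0,0,0,0,0,0],"hand":[255,255,255,255,255,255,255,255]}'
python3 - <<'E'
from h import *
s=env.state(); print(s["ee_pos"],s["force"])
d=grab("scene"); W=cloud(d); h=hsv(d)
k=(h[...,0]>6)&(h[...,0]<16)&(h[...,1]>150)&(W[...,0]>620)&(W[...,0]<690)&(W[...,1]>-140)&(W[...,1]<60)&(W[...,2]<60)
print(W[k].mean(0),k.sum())
E
```

```text
time_s: 6.93
ee_pos: [645.0, 239.5, 99.3]
ee_rot: [-179.7, 0.3, 89.8]
force: [-6.6, -7.3, 3.3]
gripper_width: 17.6
gripper_force: 12.0
[644.97207061 239.46115355  99.34644453] [-6.57447119 -7.32122585  3.25611254]
[649.09832664 -27.10932606  34.60987698] 10
```

```bash
python3 -c "
from h import *
arc((609,215.5),(645.1,240.6),15,24)" | sed 's/np.float64(\([-0-9.]*\))/\1/g'
```

```text
[[8.5, -7.7, 0], [6.2, -9.7, 0], [3.5, -10.9, 0], [0.5, -11.5, 0], [-2.4, -11.2, 0], [-5.3, -10.2, 0], [-7.7, -8.5, 0], [-9.7, -6.2, 0]] end [569.2 234.2] ang 154.8
[[-10.9, -3.5, 0], [-11.5, -0.5, 0], [-11.2, 2.4, 0], [-10.2, 5.3, 0], [-8.5, 7.7, 0], [-6.2, 9.7, 0], [-3.5, 10.9, 0], [-0.5, 11.5, 0]] end [612.7 171.7] ang 274.8
[[2.4, 11.2, 0], [5.3, 10.2, 0], [7.7, 8.5, 0], [9.7, 6.2, 0], [10.9, 3.5, 0], [11.5, 0.5, 0], [11.2, -2.4, 0], [10.2, -5.3, 0]] end [645.1 240.6] ang 394.8
```

```bash
python3 -m pendant '{"translation":[[8.1,-8.1,0],[6.2,-9.7,0],[3.5,-10.9,0],[0.5,-11.5,0],[-2.4,-11.2,0],[-5.3,-10.2,0],[-7.7,-8.5,0],[-9.7,-6.2,0]],"roll":[0,0,0,0,0,0,0,0],"hand":[255,255,255,255,255,255,255,255]}'
python3 -m pendant '{"translation":[[-10.9,-3.5,0],[-11.5,-0.5,0],[-11.2,2.4,0],[-10.2,5.3,0],[-8.5,7.7,0],[-6.2,9.7,0],[-3.5,10.9,0],[-0.5,11.5,0]],"roll":[0,0,0,0,0,0,0,0],"hand":[255,255,255,255,255,255,255,255]}'
```

```text
time_s: 7.65
ee_pos: [570.4, 237.4, 99.6]
ee_rot: [179.9, -0.3, 89.8]
force: [-2.3, 4.2, -0.6]
gripper_width: 17.9
gripper_force: 12.0
time_s: 8.32
ee_pos: [613.9, 171.2, 99.5]
ee_rot: [-179.9, 0.0, 89.7]
force: [-3.3, 1.6, 0.7]
gripper_width: 17.7
gripper_force: 12.0
```

```bash
python3 -m pendant '{"translation":[[2.4,11.2,0],[5.3,10.2,0],[7.7,8.5,0],[9.7,6.2,0],[10.9,3.5,0],[11.5,0.5,0],[11.2,-2.4,0],[10.2,-5.3,0]],"roll":[0,0,0,0,0,0,0,0],"hand":[255,255,255,255,255,255,255,255]}'
python3 -m pendant '{"translation":[[8.5,-7.7,0],[6.2,-9.7,0],[3.5,-10.9,0],[0.5,-11.5,0],[-2.4,-11.2,0],[-5.3,-10.2,0],[0,0,0],[0,0,0]],"roll":[0,0,0,0,0,0,0,0],"hand":[255,255,255,255,255,255,255,255]}'
cat >> h.py <<'E'
def bands(d):
    W=cloud(d); h=hsv(d); H,S=h[...,0],h[...,1]; b=(W[...,0]>615)&(W[...,0]<690)&(W[...,1]>-140)&(W[...,1]<70)&(W[...,2]<60)&(W[...,2]>20)
    for nm,k in(("green",(H>50)&(H<90)&(S>90)),("ptr",(H>6)&(H<17)&(S>150)),("red",((H>174)|(H<5))&(S>120))):
        k=k&b; print(nm,W[k].mean(0).round(1) if k.sum() else None,k.sum())
E
python3 - <<'E'
from h import *
for n in("scene","top"):
    d=grab(n); bands(d)
    if n=="scene": save(d,"sc3.png",(200,220,320,310),6)
E
```

```text
time_s: 8.98
ee_pos: [645.2, 239.2, 99.4]
ee_rot: [-179.8, 0.3, 89.8]
force: [-5.7, -7.9, 3.4]
gripper_width: 17.8
gripper_force: 12.0
time_s: 9.65
ee_pos: [585.1, 252.4, 99.6]
ee_rot: [-180.0, -0.0, 89.8]
force: [-1.9, 0.9, -0.3]
gripper_width: 17.7
gripper_force: 12.0
green [659.6  28.8  26.7] 17
ptr [647.4  23.3  33.9] 13
red [666.  -67.9  26.8] 16
green [659.6  24.6  28.9] 22
ptr [650.7  17.3  34.8] 14
red [664.7 -72.   29. ] 20
```

View pics/sc3.png

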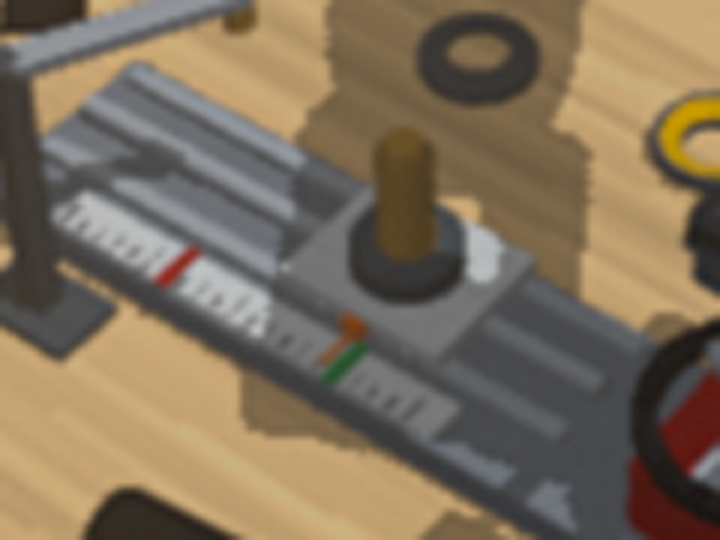

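Image: the pointer at (345,345) is just short of the green band at (345,362), by about 6 mm. I crank 52° more.

```bash
python3 -c "
from h import *
arc((609,215.5),(609+44*np.cos(np.radians(124.8)),215.5+44*np.sin(np.radians(124.8))),13,4)" | sed 's/np.float64(\([-0-9.]*\))/\1/g'
python3 -m pendant '{"translation":[[-6.5,-7.5,0],[-8.1,-5.8,0],[-9.1,-3.9,0],[-9.8,-1.7,0],[0,0,0],[0,0,0],[0,0,0],[0,0,0]],"roll":[0,0,0,0,0,0,0,0],"hand":[255,255,255,255,255,255,255,255]}'
python3 - <<'E'
from h import *
for n in("scene","top"):
    d=grab(n); bands(d)
    if n=="scene": save(d,"sc4.png",(230,250,290,295),12)
E
```

```text
[[-6.6, -7.5, 0], [-8.1, -5.8, 0], [-9.2, -3.8, 0], [-9.8, -1.7, 0]] end [565.1 218. ]
time_s: 10.42
ee_pos: [564.3, 217.6, 99.4]
ee_rot: [-179.8, 0.1, 89.8]
force: [-5.5, -1.5, 2.3]
gripper_width: 17.5
gripper_force: 12.0
green [663.5  30.2  26.8] 9
ptr [650.4  29.1  33.7] 13
red [664.7 -68.8  25.7] 15
green [661.3  24.8  27.7] 14
ptr [650.6  23.3  35.7] 13
red [664.9 -72.   28.4] 20
```

View pics/sc4.png

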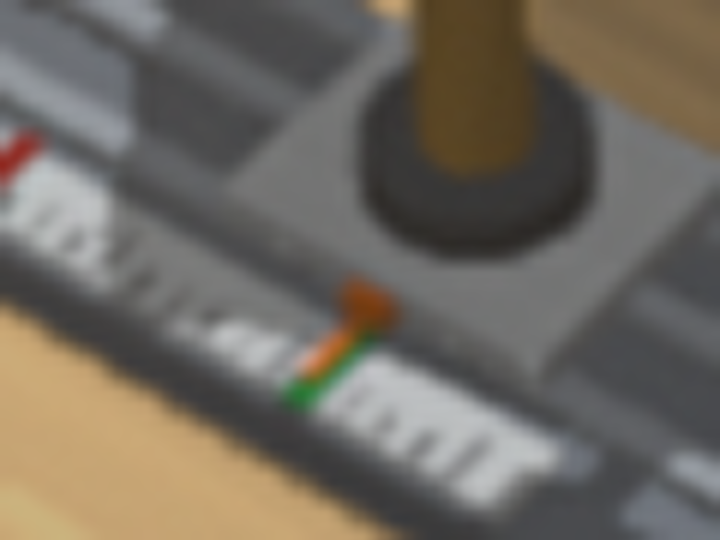

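Pointer tip at about (330,350) overlaps the green band at (325,370), and both cameras agree to within about 1 mm. So I release and locate the arbor and crowns.

```bash
python3 -m pendant '{"translation":[[0,0,0],[0,0,0],[0,0,0],[0,0,0],[0,0,-15],[0,0,-20],[0,0,-20],[0,0,-20]],"roll":[0,0,0,0,0,0,0,0],"hand":[120,120,120,120,120,120,120,120]}'
cat >> h.py <<'E'
def arbor(d,r=13.5,zlo=60,zhi=107,c0=(605,-35)):
    W=cloud(d); m=(W[...,2]>zlo)&(W[...,2]<zhi)&(np.hypot(W[...,0]-c0[0],W[...,1]-c0[1])<30); P=W[m]
    f=lambda p: np.hypot(P[:,0]-p[0],P[:,1]-p[1])-r
    cam=d["pose"][:2,3]; v=np.array(c0)-cam; v/=np.linalg.norm(v)
    q=least_squares(f,np.median(P[:,:2],0)+v*r*.7,loss="soft_l1",f_scale=1)
    return q.x.round(1),np.abs(q.fun).mean().round(2),len(P)
def wash2(d):
    """washer centres by fitting circle r=31 to upper/outer contour; returns list"""
    return [(p,c) for p,e,z,c in washers(d) if 0<p[0]<500 and -450<p[1]<350]
E
python3 - <<'E'
from h import *
for n in("scene","top"):
    d=grab(n); W=cloud(d)
    try: print(n,"arbor",arbor(d))
    except Exception as e: print(e)
    m=(W[...,2]>49)&(W[...,2]<58)&(np.hypot(W[...,0]-605,W[...,1]+35)<45); print("seat",m.sum(),cv2.minEnclosingCircle(W[m][:,:2].astype(np.float32)))
    m=(W[...,2]>37)&(W[...,2]<46)&(np.hypot(W[...,0]-605,W[...,1]+35)<75)
    print("carr",cv2.minAreaRect(W[m][:,:2].astype(np.float32)))
    bands(d)
    for w in wash2(d): print(w)
print(env.state()["ee_pos"])
E
```

```text
time_s: 11.18
ee_pos: [566.5, 218.5, 175.5]
ee_rot: [179.9, 0.0, 89.8]
force: [0.1, 0.6, -0.3]
gripper_width: 48.2
gripper_force: 0.0
Initial guess is outside of provided bounds
seat 17 ((609.25390625, 1.9052674770355225), 9.607097625732422)
carr ((621.3226318359375, -21.433876037597656), (71.56075286865234, 126.84834289550781), 16.424983978271484)
green [663.1  29.9  26.2] 9
ptr [650.4  28.3  33.1] 12
red [665.9 -67.8  27. ] 13
(array([ 252.4, -369.4]), array([116, 134, 146]))
(array([ 227.6, -254.6]), array([171, 105, 171]))
(array([ 348.3, -287.3]), array([ 21, 151, 136]))
(array([ 395.9, -180.3]), array([ 21, 146, 102]))
(array([337. , -68.5]), array([114, 164, 150]))
(array([457.5, -63.5]), array([17, 30, 59]))
(array([433.2,  63.6]), array([ 22, 188, 155]))
(array([403. , 195.4]), array([90, 11, 77]))
(array([343.4, 287.1]), array([100,  13,  76]))
Initial guess is outside of provided bounds
seat 46 ((605.4124145507812, 4.178004741668701), 19.428787231445312)
carr ((603.7215576171875, -28.603744506835938), (123.88262176513672, 79.43466186523438), 86.32106018066406)
green [661.9  25.   28.2] 15
ptr [651.4  23.1  33.9] 12
red [666.1 -72.3  28.1] 20
(array([453.7, -69.6]), array([101,  40,  49]))
(array([430.8,  58.2]), array([ 23, 216, 158]))
(array([399.8, 186.6]), array([101,  38,  69]))
(array([ 396.3, -181.5]), array([ 23, 206, 109]))
(array([ 352.2, -290.1]), array([ 23, 210, 134]))
(array([339. , -72.8]), array([110, 212, 143]))
(array([ 253.8, -370.1]), array([110, 212, 141]))
(array([ 226.4, -258.7]), array([170, 110, 158]))
[568.80317564 219.33923036 178.4407785 ]
  return _methods._mean(a, axis=axis, dtype=dtype,
  ret = um.true_divide(
```

```bash
python3 - 2>/dev/null <<'E'
from h import *
for n in("scene","top"):
    d=grab(n); W=cloud(d); c0=(607,27)
    for _ in range(2):
        m=(W[...,2]>60)&(W[...,2]<125)&(np.hypot(W[...,0]-c0[0],W[...,1]-c0[1])<30); c0=np.median(W[m][:,:2],0)
    print(n,"arbor",arbor(d,c0=c0), W[m].mean(0).round(1),m.sum())
    t=m&(W[...,2]>112); print("top",W[t].mean(0).round(1),t.sum())
    m=(W[...,2]>51)&(W[...,2]<58)&(np.hypot(W[...,0]-c0[0],W[...,1]-c0[1])<45); print("seat",m.sum(),cv2.minEnclosingCircle(W[m][:,:2].astype(np.float32)))
    m=(W[...,2]>37)&(W[...,2]<44)&(np.hypot(W[...,0]-c0[0],W[...,1]-c0[1])<75)
    print("carr",cv2.minAreaRect(W[m][:,:2].astype(np.float32)))
E
```

```text
scene arbor (array([605.2,  26.1]), np.float64(1.06), 126) [611.4  31.4  94.5] 194
top [607.1  28.1 115.4] 46
seat 156 ((606.5265502929688, 28.879819869995117), 28.87655258178711)
carr ((607.5145263671875, 23.75758171081543), (79.35064697265625, 99.88423919677734), 3.0165839195251465)
top arbor (array([606.2,  21.8]), np.float64(1.47), 43) [601.8  20.4 102.9] 121
top [605.3  21.5 116.1] 64
seat 149 ((605.2432250976562, 21.134349822998047), 26.62734031677246)
carr ((613.0816040039062, 23.55339241027832), (89.68147277832031, 93.78736114501953), 2.8134193420410156)
```

```bash
python3 -m pendant '{"translation":[[-5.6,-33.6,0],[-5.6,-33.6,0],[-5.6,-33.6,0],[-5.6,-33.6,0],[-5.6,-33.6,0],[0,0,10],[0,0,12],[0,0,12]],"roll":[0,0,0,0,0,0.1208,0.1208,0.1208],"hand":[30,30,30,30,30,30,30,30]}' 15
python3 -m pendant '{"translation":[[0,0,12],[0,0,12],[0,0,12],[0,0,12],[0,0,12],[0,0,12],[0,0,12],[0,0,12]],"roll":[0.1208,0.1208,0.1208,0.1208,0.1208,0.1208,0.1208,0.1208],"hand":[30,30,30,30,30,30,30,30]}'
python3 -m pendant '{"translation":[[0,0,12],[0,0,12],[0,0,0],[0,0,0],[0,0,0],[0,0,0],[0,0,0],[0,0,0]],"roll":[0.1208,0.1208,0,0,0,0,0,0],"hand":[30,30,30,30,30,30,30,30]}'
python3 - 2>/dev/null <<'E'
from h import *
s=env.state(); print(s["ee_pos"],s["qpos"])
for n in("scene","top"):
    d=grab(n); 
    for w in wash2(d): print(w)
    if n=="scene": save(d,"sc5.png",(300,170,440,275),5.5)
E
```

```text
time_s: 12.05
ee_pos: [396.7, 190.8, 139.3]
ee_rot: [-180.0, 0.0, 68.7]
force: [0.1, -0.3, -0.2]
gripper_width: 80.6
gripper_force: 0.0
time_s: 12.72
ee_pos: [396.7, 190.6, 42.8]
ee_rot: [180.0, 0.1, 13.3]
force: [-0.3, 0.6, -0.5]
gripper_width: 80.4
gripper_force: 0.0
time_s: 13.38
ee_pos: [398.2, 191.3, 21.1]
ee_rot: [-180.0, -0.1, -0.2]
force: [-0.3, -0.3, -0.7]
gripper_width: 80.0
gripper_force: 0.0
[398.18175106 191.29565899  21.11745338] [ 2.41733450e+01  1.64557661e+01  1.19188899e+02 -7.47915250e-03
  4.42858601e+01  1.14344354e+02]
(array([ 255.9, -364.3]), array([116, 136, 142]))
(array([ 215.6, -262.4]), array([173, 102, 120]))
(array([ 349.3, -284.3]), array([ 21, 162, 145]))
(array([ 396.9, -173.8]), array([ 21, 165, 145]))
(array([334.5, -69.1]), array([117, 121,  94]))
(array([454.4, -66.5]), array([17, 32, 70]))
(array([428.3,  63.1]), array([ 21, 156,  96]))
(array([399.8, 193. ]), array([15, 26, 55]))
(array([339.2, 286.3]), array([102,  17,  74]))
(array([455.8, -69.3]), array([100,  40,  60]))
(array([430.7,  58.4]), array([ 23, 208, 103]))
(array([ 393.6, -182.5]), array([ 23, 217, 158]))
(array([ 348.8, -287.6]), array([ 23, 211, 155]))
(array([341.9, -70.2]), array([110, 206,  92]))
(array([ 256.4, -370.1]), array([110, 211, 138]))
(array([ 224.7, -263.6]), array([170, 110, 110]))
```

View pics/sc5.png

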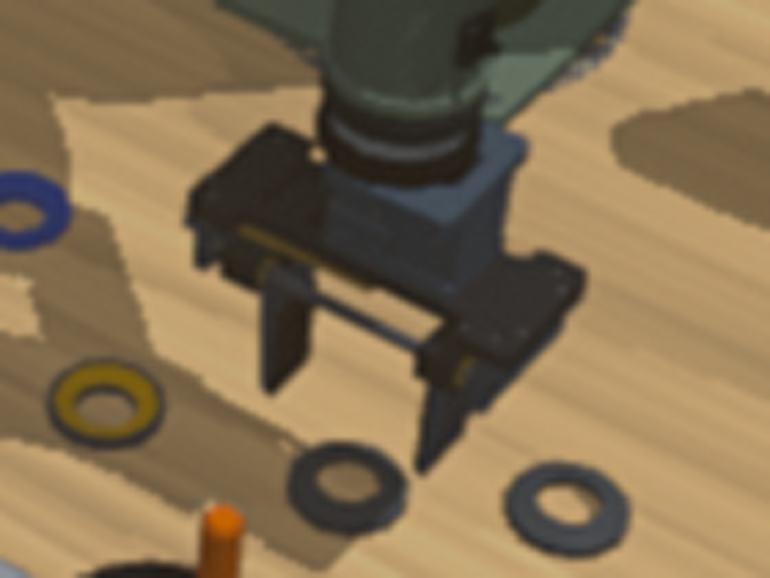

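```bash
cat >> h.py <<'E'
def proj(d,p):
    q=np.linalg.inv(d["pose"])@np.append(p,1); return np.array([d["fx"]*q[0]/q[2]+d["cx"],d["fy"]*q[1]/q[2]+d["cy"]]).round(1)
E
python3 - 2>/dev/null <<'E'
from h import *
d=grab("scene"); s=env.state()["ee_pos"]; print(s)
f=lambda p: (proj(d,p)-np.array([300,170]))*5.5
print("tcp",f(s),"washer",f([400.5,191,6]))
for dx in(-16,16):
  for y in(-54,-40,40,54): print(dx,y,f(s+[dx,y,0]))
E
```

```text
[397.97012275 191.20511234  20.89826838]
tcp [348.15 459.8 ] washer [342.65 482.9 ]
-16 -54 [276.65 394.9 ]
-16 -40 [299.2 407. ]
-16 40 [433.4  477.95]
-16 54 [457.6  491.15]
16 -54 [241.45 429.55]
16 -40 [264.  442.2]
16 40 [399.3 514.8]
16 54 [423.5 528. ]
```

```bash
python3 - 2>/dev/null <<'E'
from h import *
for n in("scene","top"):
    d=grab(n); W=cloud(d); s=env.state()["ee_pos"]
    m=(W[...,2]>17)&(W[...,2]<110)&(abs(W[...,0]-s[0])<60)&(abs(W[...,1]-s[1])<100)
    P=W[m]; 
    for z in range(17,110,8):
        Q=P[(P[:,2]>=z)&(P[:,2]<z+8)]
        for sg in(1,-1):
            R=Q[sg*(Q[:,1]-s[1])>0]
            if len(R)>1: print(n,z,sg,len(R),"x",R[:,0].min().round(),R[:,0].max().round(),"y",R[:,1].min().round(),R[:,1].max().round())
E
```

```text
scene 49 1 2 x 412.0 413.0 y 234.0 236.0
scene 57 1 12 x 382.0 420.0 y 232.0 243.0
scene 57 -1 19 x 380.0 418.0 y 145.0 154.0
scene 65 1 10 x 386.0 418.0 y 238.0 244.0
scene 65 -1 21 x 379.0 418.0 y 144.0 156.0
scene 73 1 19 x 380.0 419.0 y 234.0 245.0
scene 73 -1 20 x 383.0 420.0 y 144.0 154.0
scene 81 1 13 x 390.0 418.0 y 233.0 245.0
scene 81 -1 16 x 386.0 417.0 y 144.0 154.0
scene 89 1 18 x 391.0 419.0 y 234.0 246.0
scene 89 -1 25 x 385.0 419.0 y 141.0 155.0
scene 97 1 16 x 391.0 418.0 y 236.0 247.0
scene 97 -1 19 x 390.0 418.0 y 141.0 154.0
scene 105 1 7 x 399.0 420.0 y 234.0 247.0
scene 105 -1 8 x 400.0 419.0 y 144.0 155.0
```

```bash
python3 - 2>/dev/null <<'E'
from h import *
d=grab("scene"); W=cloud(d); s=env.state()["ee_pos"]
m=(W[...,2]>95)&(W[...,2]<240)&(abs(W[...,0]-s[0])<70)&(abs(W[...,1]-s[1])<120)
P=W[m]
for z in range(95,240,8):
    R=P[(P[:,2]>=z)&(P[:,2]<z+8)]
    if len(R)>1: print(z,len(R),"x",R[:,0].min().round(),R[:,0].max().round(),"y",R[:,1].min().round(),R[:,1].max().round(), "gap mid",((abs(R[:,1]-s[1]-2)<30)).sum())
save(d,"sc6.png",(330,190,400,250),11)
E
```

```text
95 36 x 388.0 419.0 y 144.0 246.0 gap mid 0
103 37 x 382.0 420.0 y 140.0 247.0 gap mid 0
111 29 x 384.0 418.0 y 140.0 247.0 gap mid 0
119 15 x 385.0 417.0 y 143.0 150.0 gap mid 0
127 15 x 374.0 434.0 y 118.0 274.0 gap mid 0
135 61 x 365.0 439.0 y 114.0 276.0 gap mid 0
143 144 x 365.0 441.0 y 111.0 275.0 gap mid 38
151 197 x 369.0 441.0 y 112.0 279.0 gap mid 30
159 132 x 365.0 440.0 y 105.0 282.0 gap mid 24
167 268 x 360.0 439.0 y 102.0 283.0 gap mid 55
175 550 x 360.0 439.0 y 104.0 283.0 gap mid 49
183 82 x 375.0 429.0 y 175.0 277.0 gap mid 42
191 76 x 379.0 428.0 y 174.0 244.0 gap mid 46
199 84 x 376.0 426.0 y 175.0 244.0 gap mid 50
207 45 x 376.0 424.0 y 182.0 244.0 gap mid 14
215 29 x 376.0 426.0 y 221.0 244.0 gap mid 3
223 85 x 361.0 439.0 y 177.0 244.0 gap mid 36
231 214 x 362.0 439.0 y 165.0 245.0 gap mid 64
239 9 x 409.0 440.0 y 164.0 229.0 gap mid 7
```

View pics/sc6.png

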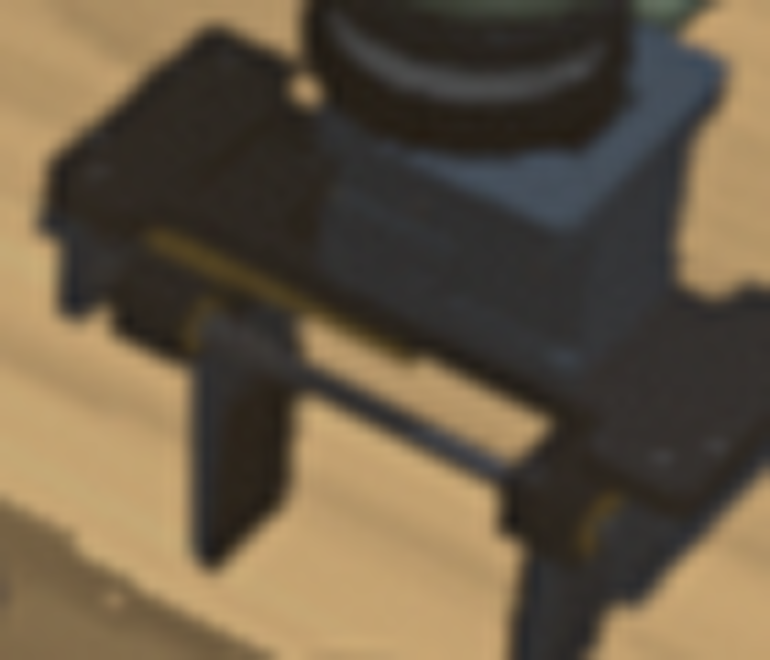

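The visible fingertips and body sit about 35 mm above the reported TCP, so the real tip z is roughly the reported z + 35. It also explains the 17.8 mm grip reading near the top of the crank. I descend step by step and watch the force.

```bash
python3 -m pendant '{"translation":[[0,0,10],[0,0,10],[0,0,10],[0,0,8],[0,0,4],[0,0,2],[0,0,0],[0,0,0]],"roll":[0,0,0,0,0,0,0,0],"hand":[30,30,30,30,30,30,30,30]}'
python3 - 2>/dev/null <<'E'
from h import *
d=grab("scene"); W=cloud(d); s=env.state()["ee_pos"]; print(s)
m=(W[...,2]>3)&(W[...,2]<90)&(abs(W[...,0]-s[0])<40)&(abs(W[...,1]-s[1])<70); P=W[m]
for z in range(3,60,6):
    R=P[(P[:,2]>=z)&(P[:,2]<z+6)]; L=R[R[:,1]<193];Q=R[R[:,1]>193]
    print(z,len(L),len(Q),L[:,1].min().round(),L[:,1].max().round(),Q[:,1].min().round(),Q[:,1].max().round())
save(d,"sc7.png",(320,210,410,280),8.5)
E
```

```text
time_s: 14.35
ee_pos: [398.1, 191.2, -23.2]
ee_rot: [-180.0, -0.0, -0.2]
force: [0.6, -0.3, 0.2]
gripper_width: 81.1
gripper_force: 0.0
[398.20148743 191.28747816 -23.04033964]
3 77 103 147.0 193.0 193.0 260.0
9 51 48 144.0 193.0 193.0 234.0
15 14 9 145.0 155.0 233.0 244.0
21 11 13 148.0 155.0 235.0 244.0
27 14 11 145.0 154.0 234.0 245.0
33 14 9 148.0 155.0 235.0 245.0
39 17 12 143.0 154.0 234.0 246.0
45 13 12 143.0 154.0 235.0 245.0
51 12 11 142.0 154.0 236.0 247.0
57 16 10 142.0 154.0 233.0 247.0
```

View pics/sc7.png

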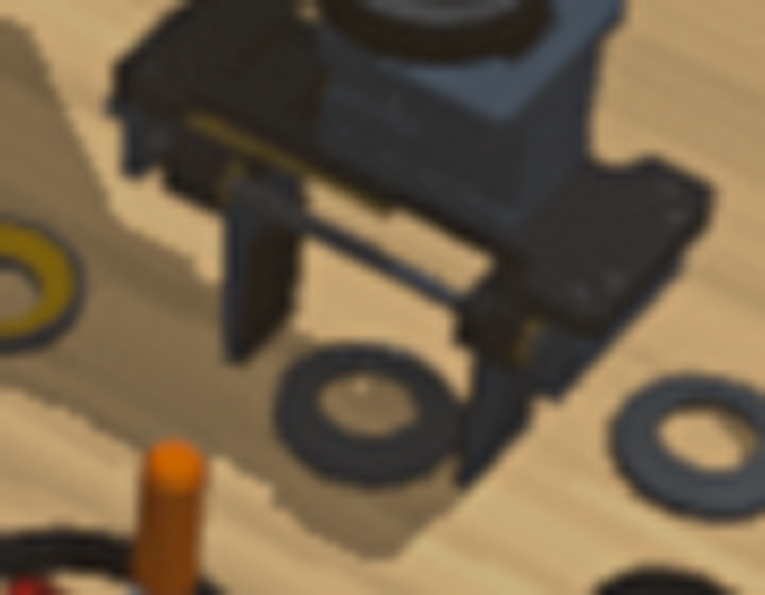

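The tips are at about z 12 around the washer at (365,412), with no contact. I go lower and squeeze along y to centre it.

```bash
python3 -m pendant '{"translation":[[0,0,4],[0,0,3],[0,0,2],[0,0,0],[0,0,0],[0,0,0],[0,0,0],[0,0,0]],"roll":[0,0,0,0,0,0,0,0],"hand":[30,30,30,30,255,255,255,255]}' 10
python3 -m pendant '{"translation":[[0,0,0],[0,0,0],[0,0,0],[0,0,0],[0,0,0],[0,0,0],[0,0,0],[0,0,0]],"roll":[0,0,0,0,0,0,0,0],"hand":[255,255,255,255,30,30,30,30]}'
python3 - 2>/dev/null <<'E'
from h import *
s=env.state(); print(s["ee_pos"],s["gripper_width"],s["force"])
E
```

```text
time_s: 15.07
ee_pos: [397.9, 191.1, -32.3]
ee_rot: [180.0, -0.0, -0.2]
force: [0.2, 0.2, -0.9]
gripper_width: 60.7
gripper_force: 10.0
time_s: 15.73
ee_pos: [397.8, 191.2, -32.4]
ee_rot: [180.0, 0.0, -0.2]
force: [-0.1, 0.3, 0.3]
gripper_width: 79.9
gripper_force: 0.0
[397.78532102 191.15409325 -32.39504466] 79.88678382820218 [-0.0788306   0.25672458  0.31108565]
```

```bash
python3 -m pendant '{"translation":[[0,0,0],[0,0,0],[0,0,0],[0,0,0],[0,0,0],[0,0,0],[0,0,0],[0,0,0]],"roll":[-0.1208,-0.1208,-0.1208,-0.1208,-0.1208,-0.1208,-0.1208,-0.1208],"hand":[30,30,30,30,30,30,30,30]}'
python3 -m pendant '{"translation":[[0,0,0],[0,0,0],[0,0,0],[0,0,0],[0,0,0],[0,0,0],[0,0,0],[0,0,0]],"roll":[-0.1208,-0.1208,-0.1208,-0.1208,-0.1208,0,0,0],"hand":[30,30,30,30,30,255,255,255]}' 20
python3 -m pendant '{"translation":[[0,0,0],[0,0,0],[0,0,-10],[0,0,-20],[0,0,-30],[0,0,-30],[0,0,-30],[0,0,-30]],"roll":[0,0,0,0,0,0,0,0],"hand":[255,255,255,255,255,255,255,255]}'
```

```text
time_s: 16.4
ee_pos: [397.8, 191.1, -32.4]
ee_rot: [180.0, 0.0, 55.5]
force: [0.2, 0.7, -0.2]
gripper_width: 80.4
gripper_force: 0.0
time_s: 17.07
ee_pos: [397.8, 191.2, -32.4]
ee_rot: [180.0, 0.0, 89.6]
force: [-0.2, 0.7, -0.1]
gripper_width: 63.3
gripper_force: 0.0
time_s: 17.73
ee_pos: [397.2, 190.8, 118.9]
ee_rot: [-180.0, 0.0, 89.7]
force: [1.3, 1.1, -1.2]
gripper_width: 60.0
gripper_force: 20.0
```

```bash
python3 -m pendant '{"translation":[[-20.8,25.9,0],[-20.8,25.9,0],[-20.8,25.9,0],[-20.8,25.9,0],[-20.8,25.9,0],[-20.8,25.9,0],[-20.8,25.9,0],[-20.8,25.9,0]],"roll":[0,0,0,0,0,0,0,0],"hand":[255,255,255,255,255,255,255,255]}'
python3 -m pendant '{"translation":[[0,0,5],[0,0,5],[0,0,5],[0,0,0],[0,0,0],[0,0,0],[0,0,0],[0,0,0]],"roll":[0,0,0,0,0,0,0,0],"hand":[255,255,255,255,255,255,255,255]}'
python3 - <<'E'
from h import *
d=grab("scene"); save(d,"sc8.png",(225,190,315,270),8.5); W=cloud(d); s=env.state()["ee_pos"]; print(s)
c0=np.array([607,27])
m=(W[...,2]>62)&(W[...,2]<112)&(np.hypot(W[...,0]-c0[0],W[...,1]-c0[1])<24); print("arbor pts",m.sum(),W[m].mean(0))
print("arbor",arbor(d,c0=c0,zlo=62,zhi=112))
h=hsv(d)
m=(W[...,2]>120)&(W[...,2]<160)&(np.hypot(W[...,0]-c0[0],W[...,1]-c0[1])<40)
P=W[m]; 
for z in range(120,160,3):
    R=P[(P[:,2]>=z)&(P[:,2]<z+3)]
    if len(R): print(z,len(R),R.min(0).round(),R.max(0).round())
g=lambda p:((proj(d,p)-np.array([225,190]))*8.5).round()
print("tcp proj tip",g(s+[0,0,35]),"arbor top",g([605.5,27,117]))
E
```

```text
time_s: 18.4
ee_pos: [605.0, 22.6, 117.1]
ee_rot: [-179.9, 0.0, 89.7]
force: [-0.3, 0.9, -1.0]
gripper_width: 60.0
gripper_force: 20.0
time_s: 19.07
ee_pos: [604.3, 24.3, 103.1]
ee_rot: [180.0, 0.0, 89.8]
force: [1.1, -0.1, -1.3]
gripper_width: 60.3
gripper_force: 20.0
[604.3690279   24.21844171 103.11016477]
arbor pts 140 [612.25805739  32.87447558  87.21610524]
arbor (array([604.7,  25.6]), np.float64(1.28), 140)
132 4 [605.  39. 132.] [630.  54. 134.]
135 10 [589.  14. 135.] [628.  57. 138.]
138 34 [571.   9. 138.] [642.  57. 141.]
141 75 [572.   8. 141.] [643.  56. 144.]
144 67 [571.  11. 144.] [645.  59. 147.]
147 41 [570.  11. 147.] [645.  61. 150.]
150 18 [573.  14. 150.] [646.  45. 153.]
153 17 [571.  11. 153.] [646.  45. 156.]
156 19 [570.  15. 156.] [644.  45. 159.]
159 7 [574.  16. 159.] [645.  34. 160.]
tcp proj tip [366. 404.] arbor top [373. 460.]
```

View pics/sc8.png

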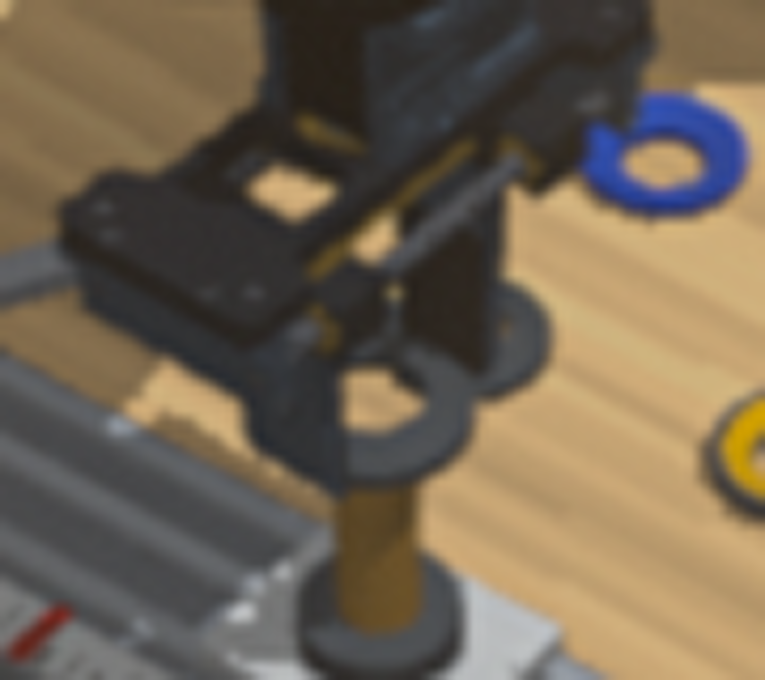

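Run:
```python
from h import *
d=grab("scene"); s=env.state()["ee_pos"]
W=cloud(d); h=hsv(d); 
# washer mask by connected depth / right outer edge: rows profile
f=d["frame"].astype(int); 
print("washer row edges")
for v in range(226,250,2):
    row=h[v,255:290]; k=np.where(W[v,255:290,2]>130)[0]; print(v,(255+k.min(),255+k.max()) if len(k) else None, end=" ")
print("\narbor edges")
for v in range(249,262,2):
    k=np.where((h[v,255:285,1]>110)&(W[v,255:285,2]>58)&(W[v,255:285,2]<125))[0]; print(v,(255+k.min(),255+k.max()) if len(k) else None,end=" ")
t=np.linspace(0,2*np.pi,721)
def circ(c,r,z): return np.array([proj(d,[c[0]+r*np.cos(a),c[1]+r*np.sin(a),z]) for a in t])
zt=s[2]+35
c=circ(s[:2],31,zt-2+3); print("\npred washer r31 u",c[:,0].min(),c[:,0].max(),"v",c[:,1].min(),c[:,1].max())
c=circ(s[:2],16,zt+9); print("pred hole top u",c[:,0].min(),c[:,0].max(),"v",c[:,1].min(),c[:,1].max())
for z in(70,100): c=circ((604.5,24.5),13.5,z); print("pred arbor u",z,c[:,0].min(),c[:,0].max(),c[:,1].mean())
# bench-coloured hole pixels
m=(W[...,2]<30); ys,xs=np.nonzero(m[226:246,262:280]); print("hole px u",xs.min()+262,xs.max()+262,"v",ys.min()+226,ys.max()+226)
```

```text
washer row edges
226 (np.int64(255), np.int64(283)) 228 (np.int64(255), np.int64(283)) 230 (np.int64(255), np.int64(283)) 232 (np.int64(255), np.int64(283)) 234 (np.int64(255), np.int64(281)) 236 (np.int64(255), np.int64(280)) 238 (np.int64(255), np.int64(280)) 240 (np.int64(255), np.int64(280)) 242 (np.int64(255), np.int64(279)) 244 (np.int64(257), np.int64(277)) 246 (np.int64(260), np.int64(274)) 248 (np.int64(263), np.int64(265)) 
arbor edges
249 (np.int64(264), np.int64(273)) 251 (np.int64(265), np.int64(274)) 253 (np.int64(265), np.int64(274)) 255 (np.int64(265), np.int64(273)) 257 (np.int64(265), np.int64(273)) 259 (np.int64(265), np.int64(273)) 261 (np.int64(266), np.int64(273)) 
pred washer r31 u 256.0 280.2 v 228.9 245.9
pred hole top u 261.7 274.3 v 230.7 239.4
pred arbor u 70 263.8 274.0 256.0672676837725
pred arbor u 100 263.4 273.7 248.09070735090157
hole px u 266 279 v 226 245
```

```bash
python3 -m pendant '{"translation":[[0,0,7],[0,0,7],[0,0,7],[0,0,7],[0,0,7],[0,0,0],[0,0,0],[0,0,0]],"roll":[0,0,0,0,0,0,0,0],"hand":[255,255,255,255,255,255,255,255]}'
```

```text
time_s: 19.83
ee_pos: [604.6, 23.9, 67.7]
ee_rot: [180.0, 0.0, 89.8]
force: [0.4, -0.3, -0.4]
gripper_width: 59.8
gripper_force: 20.0
```

```bash
python3 -m pendant '{"translation":[[0,0,9],[0,0,9],[0,0,9],[0,0,9],[0,0,5],[0,0,3],[0,0,0],[0,0,0]],"roll":[0,0,0,0,0,0,0,0],"hand":[255,255,255,255,255,255,255,255]}'
python3 -m pendant '{"translation":[[0,0,0],[0,0,0],[0,0,0],[0,0,0],[0,0,-15],[0,0,-25],[0,0,-30],[0,0,-30]],"roll":[0,0,0,0,0,0,0,0],"hand":[60,60,60,60,60,60,60,60]}'
python3 - 2>/dev/null <<'E'
from h import *
d=grab("scene"); save(d,"sc9.png",(225,190,315,270),8.5)
print(env.state()["ee_pos"])
for n in("scene","top"):
    d=grab(n)
    for w in wash2(d): print(w)
E
```

```text
time_s: 20.5
ee_pos: [604.6, 23.9, 23.6]
ee_rot: [180.0, 0.0, 89.8]
force: [-0.2, 0.3, 0.2]
gripper_width: 60.2
gripper_force: 20.0
time_s: 21.17
ee_pos: [603.9, 23.9, 124.4]
ee_rot: [-179.9, 0.0, 89.8]
force: [0.7, -0.4, 0.2]
gripper_width: 69.9
gripper_force: 0.0
[608.25280809  24.03431643 131.59680832]
(array([ 356.8, -285.3]), array([ 21, 149,  95]))
(array([338.9, -67. ]), array([114, 157, 152]))
(array([455.1, -64. ]), array([100,  13,  79]))
(array([429. ,  62.3]), array([ 21, 166, 151]))
(array([345.2, 285. ]), array([18, 12, 78]))
(array([455.5, -69.5]), array([101,  40,  70]))
(array([ 397.7, -179.9]), array([ 23, 216, 119]))
(array([342.7, 281.8]), array([100,  36,  69]))
(array([ 350.5, -283.9]), array([ 23, 182, 110]))
(array([338. , -70.9]), array([110, 213, 145]))
(array([ 252.2, -369.3]), array([110, 209, 139]))
(array([ 223.6, -258.2]), array([170, 111, 173]))
```

View pics/sc9.png

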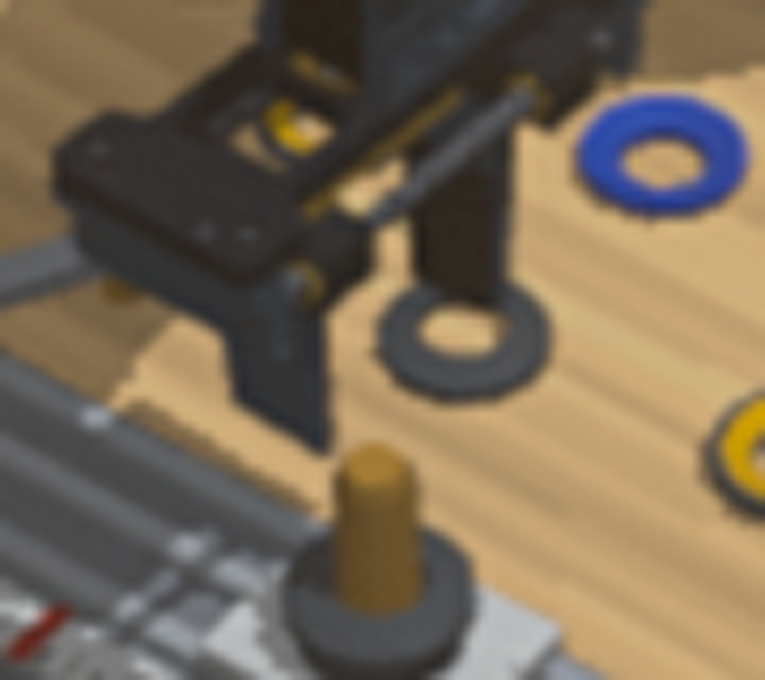

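Crown seated on the arbor at (377,600). Next is the dish near (429,60).

```bash
python3 -m pendant '{"translation":[[7.3,-35,0],[7.3,-35,0],[7.3,-35,0],[7.3,-35,0],[7.3,-35,0],[0,0,12],[0,0,12],[0,0,12]],"roll":[0,0,0,0,0,0.1208,0.1208,0.1208],"hand":[30,30,30,30,30,30,30,30]}' 10
python3 -m pendant '{"translation":[[0,0,12],[0,0,12],[0,0,12],[0,0,12],[0,0,12],[0,0,12],[0,0,12],[0,0,12]],"roll":[0.1208,0.1208,0.1208,0.1208,0.1208,0.1208,0.1208,0.1208],"hand":[30,30,30,30,30,30,30,30]}'
python3 -m pendant '{"translation":[[0,0,8],[0,0,8],[0,0,0],[0,0,5.6],[0,0,0],[0,0,0],[0,0,0],[0,0,0]],"roll":[0.1208,0.1208,0,0,0,0,0,0],"hand":[30,30,30,30,30,255,255,255]}'
python3 -m pendant '{"translation":[[0,0,0],[0,0,0],[0,0,0],[0,0,0],[0,0,0],[0,0,0],[0,0,0],[0,0,0]],"roll":[0,0,0,0,0,0,0,0],"hand":[255,255,255,255,255,30,30,30]}'
python3 - 2>/dev/null <<'E'
from h import *
s=env.state(); print(s["ee_pos"],s["gripper_width"]); d=grab("scene")
for w in wash2(d): print(w)
E
```

```text
time_s: 21.98
ee_pos: [428.2, 61.2, 86.7]
ee_rot: [-180.0, 0.0, 68.7]
force: [0.1, -0.7, 0.2]
gripper_width: 80.3
gripper_force: 0.0
time_s: 22.65
ee_pos: [428.3, 61.0, -9.8]
ee_rot: [-180.0, 0.1, 13.3]
force: [0.5, -0.4, 0.5]
gripper_width: 80.8
gripper_force: 0.0
time_s: 23.32
ee_pos: [429.8, 61.1, -29.6]
ee_rot: [180.0, -0.0, -0.2]
force: [-0.6, 0.2, -0.5]
gripper_width: 63.3
gripper_force: 0.0
time_s: 23.98
ee_pos: [429.3, 61.1, -30.1]
ee_rot: [180.0, 0.0, -0.2]
force: [-0.0, -0.1, -0.0]
gripper_width: 78.4
gripper_force: 0.0
[429.2612418   61.06858445 -30.13524674] 78.36359183865751
(array([ 252.4, -369.4]), array([116, 125, 144]))
(array([ 226.9, -253.7]), array([170, 108, 154]))
(array([ 348.3, -283. ]), array([ 21, 150, 114]))
(array([ 395. , -179.1]), array([ 21, 157,  99]))
(array([457.1, -62.9]), array([16, 22, 57]))
(array([431.6,  62.4]), array([ 21, 167, 107]))
(array([341.8, 286.2]), array([26, 12, 77]))
```

```bash
python3 -m pendant '{"translation":[[0,0,0],[0,0,0],[0,0,0],[0,0,0],[0,0,0],[0,0,0],[0,0,0],[0,0,0]],"roll":[-0.1208,-0.1208,-0.1208,-0.1208,-0.1208,-0.1208,-0.1208,-0.1208],"hand":[30,30,30,30,30,30,30,30]}'
python3 -m pendant '{"translation":[[0,0,0],[0,0,0],[0,0,0],[0,0,0],[0,0,0],[0,0,0],[0,0,0],[0,0,0]],"roll":[-0.1208,-0.1208,-0.1208,-0.1208,-0.1208,0,0,0],"hand":[30,30,30,30,30,255,255,255]}' 20
python3 -m pendant '{"translation":[[0,0,0],[0,0,0],[0,0,-15],[0,0,-30],[0,0,-35],[0,0,-35],[0,0,-20],[0,0,0]],"roll":[0,0,0,0,0,0,0,0],"hand":[255,255,255,255,255,255,255,255]}'
python3 -m pendant '{"translation":[[-7.4,35,0],[-7.4,35,0],[-7.4,35,0],[-7.4,35,0],[-7.4,35,0],[0,0,0],[0,0,0],[0,0,0]],"roll":[0,0,0,0,0,0,0,0],"hand":[255,255,255,255,255,255,255,255]}'
```

```text
time_s: 24.7
ee_pos: [429.4, 61.1, -30.1]
ee_rot: [-180.0, 0.0, 55.5]
force: [-0.1, 1.1, 0.4]
gripper_width: 80.7
gripper_force: 0.0
time_s: 25.37
ee_pos: [429.5, 61.1, -30.0]
ee_rot: [180.0, 0.0, 89.6]
force: [1.2, 0.4, -1.2]
gripper_width: 63.3
gripper_force: 0.4
time_s: 26.03
ee_pos: [432.8, 61.5, 109.3]
ee_rot: [179.4, -0.1, 89.7]
force: [0.1, 0.3, -1.1]
gripper_width: 60.7
gripper_force: 20.0
time_s: 26.7
ee_pos: [602.6, 23.4, 103.2]
ee_rot: [-179.8, 0.0, 89.7]
force: [-0.3, 0.0, -0.1]
gripper_width: 60.5
gripper_force: 20.0
```

```bash
python3 -m pendant '{"translation":[[0,0,0],[0,0,5],[0,0,6],[0,0,6],[0,0,6],[0,0,6],[0,0,6],[0,0,0]],"roll":[0,0,0,0,0,0,0,0],"hand":[255,255,255,255,255,255,255,255]}'
```

```text
time_s: 27.37
ee_pos: [603.2, 23.4, 68.4]
ee_rot: [-179.8, 0.0, 89.8]
force: [0.7, -0.6, -1.3]
gripper_width: 60.6
gripper_force: 20.0
```

```bash
python3 -m pendant '{"translation":[[0.6,1,0],[0,0,8],[0,0,8],[0,0,8],[0,0,5],[0,0,2],[0,0,0],[0,0,0]],"roll":[0,0,0,0,0,0,0,0],"hand":[255,255,255,255,255,255,255,255]}'
python3 - <<'E'
from h import *
s=env.state(); print(s["ee_pos"],s["force"])
E
```

```text
time_s: 28.03
ee_pos: [605.4, 24.0, 39.0]
ee_rot: [180.0, 0.0, 89.8]
force: [-0.1, -0.2, 0.3]
gripper_width: 60.5
gripper_force: 20.0
[605.44037309  23.98144006  38.96504921] [-0.09367027 -0.23082331  0.31306516]
```

```bash
python3 -m pendant '{"translation":[[0,0,2],[0,0,0],[0,0,0],[0,0,0],[0,0,-15],[0,0,-25],[0,0,-27],[0,0,-28]],"roll":[0,0,0,0,0,0,0,0],"hand":[255,255,60,60,60,60,60,60]}'
python3 -m pendant '{"translation":[[-18,-29.9,0],[-18,-29.9,0],[-18,-29.9,0],[-18,-29.9,0],[-18,-29.9,0],[0,0,12],[0,0,12],[0,0,12]],"roll":[0,0,0,0,0,0.1208,0.1208,0.1208],"hand":[30,30,30,30,30,30,30,30]}' 10
cat >> h.py <<'E'
def pack(d,c0=(605.5,26.5)):
    W=cloud(d); m=(W[...,2]>50)&(np.hypot(W[...,0]-c0[0],W[...,1]-c0[1])<42)&(np.hypot(W[...,0]-c0[0],W[...,1]-c0[1])>17)&(W[...,2]<128)
    P=W[m]; print("pack",len(P),"z pct",np.percentile(P[:,2],[50,90,98]).round(1));
E
python3 - 2>/dev/null <<'E'
from h import *
d=grab("scene"); pack(d); print(env.state()["ee_pos"]); save(d,"sc10.png",(225,190,315,270),8.5)
for w in wash2(d): print(w)
d=grab("top"); pack(d)
for w in wash2(d): print(w)
E
```

```text
time_s: 28.7
ee_pos: [605.0, 24.0, 133.0]
ee_rot: [-180.0, 0.0, 89.8]
force: [1.0, -0.2, 0.4]
gripper_width: 69.7
gripper_force: 0.0
time_s: 29.37
ee_pos: [455.5, -65.9, 96.6]
ee_rot: [179.9, -0.0, 68.6]
force: [-0.7, -0.6, 0.2]
gripper_width: 80.5
gripper_force: 0.0
pack 291 z pct [73.7 77.8 79.4]
[453.923807   -65.43451925  94.2528265 ]
(array([ 252.3, -369.3]), array([116, 132, 101]))
(array([ 395.1, -175.4]), array([ 21, 143, 115]))
(array([336.3, -67.6]), array([115, 150, 148]))
(array([453.5, -65.4]), array([18,  7, 78]))
(array([342.7, 287.6]), array([18, 13, 76]))
pack 275 z pct [ 76.2  79.6 104.5]
(array([ 396.7, -179.9]), array([ 23, 202, 114]))
(array([342.9, 281.2]), array([101,  37,  66]))
(array([ 349.3, -289.7]), array([ 23, 208, 105]))
(array([ 254.8, -369.1]), array([110, 206,  91]))
(array([ 231.5, -263.9]), array([170, 111, 110]))
```

View pics/sc10.png

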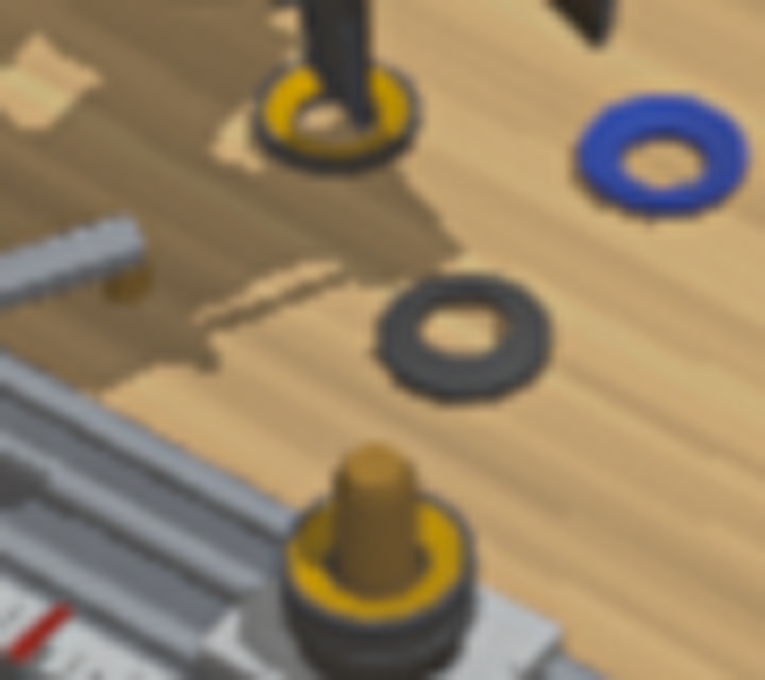

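Dish seated on the crown (377,560). I continue to the crown at (455,-66).

```bash
python3 -m pendant '{"translation":[[0,0,12],[0,0,12],[0,0,12],[0,0,12],[0,0,12],[0,0,12],[0,0,12],[0,0,12]],"roll":[0.1208,0.1208,0.1208,0.1208,0.1208,0.1208,0.1208,0.1208],"hand":[30,30,30,30,30,30,30,30]}'
python3 -m pendant '{"translation":[[0,0,10],[0,0,10],[0,0,8],[0,0,4],[0,0,0],[0,0,0],[0,0,0],[0,0,0]],"roll":[0.1208,0.1208,0,0,0,0,0,0],"hand":[30,30,30,30,30,255,255,255]}'
python3 -m pendant '{"translation":[[0,0,0],[0,0,0],[0,0,0],[0,0,0],[0,0,0],[0,0,0],[0,0,0],[0,0,0]],"roll":[0,0,0,0,0,0,0,0],"hand":[255,255,255,255,255,30,30,30]}'
python3 - 2>/dev/null <<'E'
from h import *
s=env.state(); print(s["ee_pos"],s["gripper_width"])
E
```

```text
time_s: 30.13
ee_pos: [456.5, -65.4, 0.4]
ee_rot: [180.0, -0.1, 13.5]
force: [0.6, -0.7, -0.5]
gripper_width: 79.9
gripper_force: 0.0
time_s: 30.8
ee_pos: [456.1, -65.6, -31.4]
ee_rot: [180.0, -0.1, -0.1]
force: [0.3, -0.8, 0.3]
gripper_width: 63.3
gripper_force: 0.4
time_s: 31.47
ee_pos: [455.0, -65.2, -32.3]
ee_rot: [-180.0, 0.1, -0.2]
force: [0.8, -0.9, -1.0]
gripper_width: 77.7
gripper_force: 0.0
[454.95665238 -65.24675899 -32.30234684] 77.69230986741152
```

```bash
python3 -m pendant '{"translation":[[0,0,0],[0,0,0],[0,0,0],[0,0,0],[0,0,0],[0,0,0],[0,0,0],[0,0,0]],"roll":[-0.1208,-0.1208,-0.1208,-0.1208,-0.1208,-0.1208,-0.1208,-0.1208],"hand":[30,30,30,30,30,30,30,30]}'
python3 -m pendant '{"translation":[[0,0,0],[0,0,0],[0,0,0],[0,0,0],[0,0,0],[0,0,0],[0,0,0],[0,0,0]],"roll":[-0.1208,-0.1208,-0.1208,-0.1208,-0.1208,0,0,0],"hand":[30,30,30,30,30,255,255,255]}' 20
python3 -m pendant '{"translation":[[0,0,0],[0,0,0],[0,0,-15],[0,0,-30],[0,0,-35],[0,0,-35],[0,0,-25],[0,0,0]],"roll":[0,0,0,0,0,0,0,0],"hand":[255,255,255,255,255,255,255,255]}'
python3 -m pendant '{"translation":[[18,29.8,0],[18,29.8,0],[18,29.8,0],[18,29.8,0],[18,29.8,0],[0,0,0],[0,0,0],[0,0,0]],"roll":[0,0,0,0,0,0,0,0],"hand":[255,255,255,255,255,255,255,255]}'
python3 - 2>/dev/null <<'E'
from h import *
d=grab("top"); env.grab_frame("top"); print([env.state()["ee_pos"].round(1)])
for w in wash2(d): print(w)
print(env.state()["ee_pos"].round(1))
E
```

```text
time_s: 32.13
ee_pos: [455.0, -65.2, -32.3]
ee_rot: [-179.9, 0.0, 55.5]
force: [0.6, 0.1, 0.1]
gripper_width: 80.3
gripper_force: 0.0
time_s: 32.8
ee_pos: [455.2, -65.3, -32.1]
ee_rot: [-180.0, -0.0, 89.6]
force: [-1.2, 1.5, -0.8]
gripper_width: 62.9
gripper_force: 0.2
time_s: 33.47
ee_pos: [459.3, -66.0, 113.1]
ee_rot: [179.4, 0.1, 89.7]
force: [1.1, -0.1, -1.9]
gripper_width: 60.4
gripper_force: 20.0
time_s: 34.13
ee_pos: [603.3, 23.8, 106.4]
ee_rot: [-179.8, 0.0, 89.8]
force: [-0.5, -0.1, -0.3]
gripper_width: 60.2
gripper_force: 20.0
[array([603.3,  23.4, 107.4])]
(array([ 399.1, -177.9]), array([ 23, 205, 115]))
(array([338.3, 282. ]), array([100,  38,  69]))
(array([ 351.4, -287.6]), array([ 23, 196, 110]))
(array([334.2, -70.7]), array([110, 213, 145]))
(array([ 256.7, -371.6]), array([110, 210, 140]))
(array([ 227.9, -261.9]), array([170, 111, 174]))
[603.3  23.4 107.4]
```

```bash
python3 -m pendant '{"translation":[[0.4,0,0],[0,0,6],[0,0,6],[0,0,6],[0,0,6],[0,0,6],[0,0,5],[0,0,0]],"roll":[0,0,0,0,0,0,0,0],"hand":[255,255,255,255,255,255,255,255]}'
python3 -m pendant '{"translation":[[0,0,0],[0,0,6],[0,0,6],[0,0,6],[0,0,6],[0,0,2],[0,0,0],[0,0,0]],"roll":[0,0,0,0,0,0,0,0],"hand":[255,255,255,255,255,255,255,255]}'
```

```text
time_s: 34.9
ee_pos: [603.9, 24.4, 71.5]
ee_rot: [-179.8, 0.0, 89.8]
force: [0.4, 0.6, -1.2]
gripper_width: 60.2
gripper_force: 20.0
time_s: 35.57
ee_pos: [604.9, 24.4, 46.9]
ee_rot: [-180.0, 0.0, 89.8]
force: [0.9, 0.1, -1.1]
gripper_width: 60.1
gripper_force: 20.0
```

```bash
python3 -m pendant '{"translation":[[0,0,1],[0,0,0],[0,0,0],[0,0,0],[0,0,-15],[0,0,-25],[0,0,-25],[0,0,-25]],"roll":[0,0,0,0,0,0,0,0],"hand":[255,255,60,60,60,60,60,60]}'
python3 -m pendant '{"translation":[[-25.4,-26,0],[-25.4,-26,0],[-25.4,-26,0],[-25.4,-26,0],[-25.4,-26,0],[-25.4,-26,0],[-25.4,-26,0],[-25.4,-26,0]],"roll":[0,0,0,0,0,0,0,0],"hand":[30,30,30,30,30,30,30,30]}' 10
python3 -m pendant '{"translation":[[0,0,12],[0,0,12],[0,0,12],[0,0,12],[0,0,12],[0,0,0],[0,0,0],[0,0,0]],"roll":[0.1208,0.1208,0.1208,0.1208,0.1208,0.1208,0.1208,0.1208],"hand":[30,30,30,30,30,30,30,30]}'
python3 - 2>/dev/null <<'E'
from h import *
d=grab("scene"); pack(d); print(env.state()["ee_pos"])
for w in wash2(d): print(w)
d=grab("top"); pack(d)
for w in wash2(d): print(w)
E
```

```text
time_s: 36.23
ee_pos: [604.8, 24.4, 137.3]
ee_rot: [180.0, 0.0, 89.8]
force: [0.0, 0.7, -0.5]
gripper_width: 69.8
gripper_force: 0.0
time_s: 36.9
ee_pos: [394.9, -178.9, 136.6]
ee_rot: [179.9, 0.0, 89.8]
force: [1.6, -1.1, 0.7]
gripper_width: 80.4
gripper_force: 0.0
time_s: 37.57
ee_pos: [396.2, -178.1, 76.2]
ee_rot: [180.0, -0.0, 34.1]
force: [-0.2, -0.5, -0.1]
gripper_width: 80.5
gripper_force: 0.0
pack 352 z pct [81.8 87.8 90.5]
[ 396.39073467 -178.11458825   76.35567001]
(array([ 347.3, -286. ]), array([ 21, 156, 115]))
(array([ 394. , -176.2]), array([ 21, 149, 117]))
(array([332.6, -70.5]), array([115, 148, 147]))
(array([349.3, 288.9]), array([18, 13, 74]))
pack 316 z pct [85.6 89.7 92.8]
(array([341.8, 281.7]), array([101,  37,  64]))
(array([336.8, -73.1]), array([110, 213, 134]))
(array([ 253.2, -365.6]), array([110, 205,  87]))
```

```bash
python3 -m pendant '{"translation":[[0,0,15],[0,0,15],[0,0,15],[0,0,15],[0,0,15],[0,0,18],[0,0,9],[0,0,4]],"roll":[0.1208,0.1208,0.1208,0.1208,0.1208,0,0,0],"hand":[30,30,30,30,30,30,30,30]}'
python3 -m pendant '{"translation":[[0,0,0],[0,0,0],[0,0,0],[0,0,0],[0,0,0],[0,0,0],[0,0,0],[0,0,0]],"roll":[0,0,0,0,0,0,0,0],"hand":[255,255,255,255,255,255,30,30]}'
python3 -m pendant '{"translation":[[0,0,0],[0,0,0],[0,0,0],[0,0,0],[0,0,0],[0,0,0],[0,0,0],[0,0,0]],"roll":[0,-0.1208,-0.1208,-0.1208,-0.1208,-0.1208,-0.1208,-0.1208],"hand":[30,30,30,30,30,30,30,30]}'
python3 -m pendant '{"translation":[[0,0,0],[0,0,0],[0,0,0],[0,0,0],[0,0,0],[0,0,0],[0,0,0],[0,0,0]],"roll":[-0.1208,-0.1208,-0.1208,-0.1208,-0.1208,-0.1208,0,0],"hand":[30,30,30,30,30,30,255,255]}' 20
python3 -m pendant '{"translation":[[0,0,0],[0,0,0],[0,0,0],[0,0,-15],[0,0,-30],[0,0,-35],[0,0,-35],[0,0,-30]],"roll":[0,0,0,0,0,0,0,0],"hand":[255,255,255,255,255,255,255,255]}'
```

```text
time_s: 38.33
ee_pos: [395.4, -177.6, -31.0]
ee_rot: [-180.0, 0.1, -0.0]
force: [0.9, 0.5, -0.3]
gripper_width: 80.7
gripper_force: 0.0
time_s: 39.0
ee_pos: [396.0, -177.9, -29.8]
ee_rot: [180.0, -0.0, -0.2]
force: [0.1, -0.9, -0.1]
gripper_width: 71.4
gripper_force: 0.0
time_s: 39.67
ee_pos: [395.8, -177.9, -30.1]
ee_rot: [-180.0, 0.0, 48.6]
force: [-0.4, -0.2, -0.2]
gripper_width: 80.8
gripper_force: 0.0
time_s: 40.33
ee_pos: [395.9, -177.9, -30.1]
ee_rot: [-180.0, -0.0, 89.6]
force: [-0.4, -0.9, 0.3]
gripper_width: 69.7
gripper_force: 0.0
time_s: 41.0
ee_pos: [396.1, -178.0, 117.1]
ee_rot: [179.9, 0.0, 89.7]
force: [0.1, 0.0, -0.6]
gripper_width: 60.6
gripper_force: 20.0
```

```bash
python3 -m pendant '{"translation":[[25.3,26.1,0],[25.3,26.1,0],[25.3,26.1,0],[25.3,26.1,0],[25.3,26.1,0],[25.3,26.1,0],[25.3,26.1,0],[25.3,26.1,0]],"roll":[0,0,0,0,0,0,0,0],"hand":[255,255,255,255,255,255,255,255]}'
python3 -m pendant '{"translation":[[0,0,0],[0,0,0],[0,0,6],[0,0,8],[0,0,6],[0,0,6],[0,0,6],[0,0,6]],"roll":[0,0,0,0,0,0,0,0],"hand":[255,255,255,255,255,255,255,255]}'
python3 -m pendant '{"translation":[[0,0,0],[0,0,6],[0,0,6],[0,0,5],[0,0,0],[0,0,0],[0,0,0],[0,0,0]],"roll":[0,0,0,0,0,0,0,0],"hand":[255,255,255,255,255,255,255,255]}'
```

```text
time_s: 41.67
ee_pos: [606.4, 25.1, 114.6]
ee_rot: [-180.0, 0.0, 89.7]
force: [0.8, -0.1, -0.6]
gripper_width: 60.5
gripper_force: 20.0
time_s: 42.33
ee_pos: [605.3, 23.1, 76.4]
ee_rot: [-180.0, 0.0, 89.7]
force: [0.3, 0.0, -0.9]
gripper_width: 60.1
gripper_force: 20.0
time_s: 43.0
ee_pos: [606.0, 23.6, 60.3]
ee_rot: [180.0, 0.0, 89.8]
force: [-0.2, 0.3, -0.5]
gripper_width: 60.5
gripper_force: 20.0
```

```bash
python3 -m pendant '{"translation":[[0,0,1.5],[0,0,0],[0,0,0],[0,0,0],[0,0,-15],[0,0,-25],[0,0,-25],[0,0,-15]],"roll":[0,0,0,0,0,0,0,0],"hand":[255,255,60,60,60,60,60,60]}'
python3 -m pendant '{"translation":[[26.1,-26.4,0],[26.1,-26.4,0],[26.1,-26.4,0],[26.1,-26.4,0],[26.1,-26.4,0],[26.1,-26.4,0],[26.1,-26.4,0],[26.1,-26.4,0]],"roll":[0,0,0,0,0,0,0,0],"hand":[30,30,30,30,30,30,30,30]}' 10
python3 -m pendant '{"translation":[[26.1,-26.4,0],[26.1,-26.4,0],[0,0,12],[0,0,12],[0,0,12],[0,0,12],[0,0,12],[0,0,0]],"roll":[0,0,0.1208,0.1208,0.1208,0.1208,0.1208,0.1208],"hand":[30,30,30,30,30,30,30,30]}'
python3 - 2>/dev/null <<'E'
from h import *
d=grab("scene"); pack(d); print(env.state()["ee_pos"]); save(d,"sc11.png",(225,190,385,310),5)
for w in wash2(d): print(w)
d=grab("top"); pack(d)
for w in wash2(d): print(w)
E
```

```text
time_s: 43.67
ee_pos: [606.9, 23.6, 141.4]
ee_rot: [179.8, -0.0, 89.8]
force: [0.5, -0.7, -0.8]
gripper_width: 69.9
gripper_force: 0.0
time_s: 44.33
ee_pos: [394.1, 234.3, 139.0]
ee_rot: [179.9, -0.0, 89.7]
force: [0.1, 0.6, -0.3]
gripper_width: 80.7
gripper_force: 0.0
time_s: 45.0
ee_pos: [341.4, 284.8, 76.8]
ee_rot: [-180.0, 0.2, 47.9]
force: [-0.3, -0.7, -0.3]
gripper_width: 80.4
gripper_force: 0.0
pack 457 z pct [ 90.5  99.4 101.5]
[342.02456992 285.2018303   77.69827645]
(array([ 252.7, -365. ]), array([116, 135, 141]))
(array([ 227.6, -254.6]), array([173, 102, 125]))
(array([ 344.7, -290.8]), array([ 21, 153, 146]))
(array([337.8, -69.5]), array([117, 115,  99]))
(array([345.3, 286.5]), array([18, 20, 73]))
pack 356 z pct [ 97.4 101.5 103.1]
(array([341.6, 280.1]), array([101,  36,  59]))
(array([ 347.1, -289.1]), array([ 23, 210, 153]))
(array([338.5, -75.9]), array([110, 210,  92]))
(array([ 255.7, -368.7]), array([110, 213, 134]))
(array([ 229. , -257.3]), array([170, 110, 109]))
```

View pics/sc11.png

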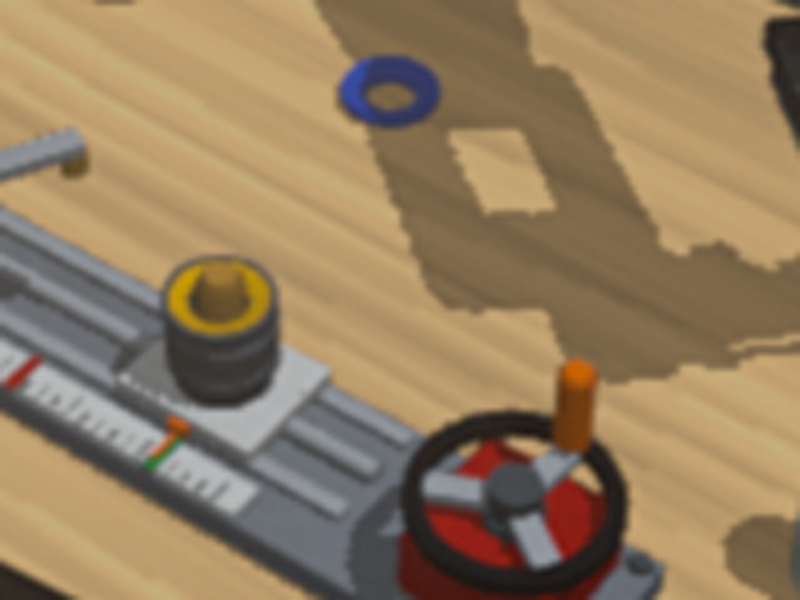

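Four washers stacked evenly at (220,330). The pointer is still at the green band, and the crank grip is at (575,405). Continuing with the last crown.

```bash
python3 -m pendant '{"translation":[[-0.5,0.5,14],[0,0,14],[0,0,14],[0,0,14],[0,0,14],[0,0,14],[0,0,14],[0,0,0]],"roll":[0.1208,0.1208,0.1208,0.1208,0.1208,0.1208,0.1208,0],"hand":[30,30,30,30,30,30,30,30]}'
python3 -m pendant '{"translation":[[0,0,8],[0,0,4],[0,0,0],[0,0,0],[0,0,0],[0,0,0],[0,0,0],[0,0,0]],"roll":[0,0,0,0,0,0,0,0],"hand":[30,30,255,255,255,255,255,255]}'
```

```text
time_s: 45.77
ee_pos: [341.8, 284.1, -20.9]
ee_rot: [179.9, 0.2, -0.2]
force: [0.2, -0.7, -0.6]
gripper_width: 80.5
gripper_force: 0.0
time_s: 46.43
ee_pos: [343.1, 285.2, -31.1]
ee_rot: [-180.0, -0.0, -0.2]
force: [0.0, -0.7, 3.0]
gripper_width: 60.7
gripper_force: 10.0
```

```bash
python3 -m pendant '{"translation":[[0,0,0],[0,0,0],[0,0,0],[0,0,0],[0,0,0],[0,0,0],[0,0,0],[0,0,0]],"roll":[0,0,-0.1208,-0.1208,-0.1208,-0.1208,-0.1208,-0.1208],"hand":[30,30,30,30,30,30,30,30]}'
python3 -m pendant '{"translation":[[0,0,0],[0,0,0],[0,0,0],[0,0,0],[0,0,0],[0,0,0],[0,0,0],[0,0,0]],"roll":[-0.1208,-0.1208,-0.1208,-0.1208,-0.1208,-0.1208,-0.1208,0],"hand":[30,30,30,30,30,30,30,30]}'
python3 -m pendant '{"translation":[[0,0,0],[0,0,0],[0,0,0],[0,0,0],[0,0,-15],[0,0,-30],[0,0,-35],[0,0,-35]],"roll":[0,0,0,0,0,0,0,0],"hand":[255,255,255,255,255,255,255,255]}' 20
python3 - 2>/dev/null <<'E'
from h import *
d=grab("top")
for w in wash2(d): print(w)
E
```

```text
time_s: 47.1
ee_pos: [342.6, 284.9, -31.6]
ee_rot: [180.0, 0.0, 41.7]
force: [-1.1, -0.1, -0.8]
gripper_width: 80.5
gripper_force: 0.0
time_s: 47.77
ee_pos: [342.6, 284.8, -31.6]
ee_rot: [-180.0, 0.0, 89.9]
force: [0.1, 0.3, 0.2]
gripper_width: 80.5
gripper_force: 0.0
time_s: 48.43
ee_pos: [342.0, 284.3, 84.3]
ee_rot: [-179.9, 0.1, 89.7]
force: [0.6, -0.2, -1.1]
gripper_width: 60.2
gripper_force: 20.0
(array([ 347.6, -292.4]), array([ 23, 206, 152]))
(array([338.3, -73.7]), array([110, 209,  91]))
(array([ 254.8, -371.4]), array([110, 212, 134]))
(array([ 225.8, -260. ]), array([170, 110, 110]))
```

```bash
python3 -m pendant '{"translation":[[0,0,-30],[0,0,-8],[-26,26.2,0],[-26,26.2,0],[-26,26.2,0],[-26,26.2,0],[-26,26.2,0],[-26,26.2,0]],"roll":[0,0,0,0,0,0,0,0],"hand":[255,255,255,255,255,255,255,255]}'
python3 -m pendant '{"translation":[[-26,26.2,0],[-26,26.2,0],[-26,26.2,0],[-26.2,26.2,0],[0,0,0],[0,0,0],[0,0,0],[0,0,0]],"roll":[0,0,0,0,0,0,0,0],"hand":[255,255,255,255,255,255,255,255]}'
python3 -m pendant '{"translation":[[0,0,6],[0,0,6],[0,0,6],[0,0,5],[0,0,0],[0,0,0],[0,0,0],[0,0,0]],"roll":[0,0,0,0,0,0,0,0],"hand":[255,255,255,255,255,255,255,255]}'
```

```text
time_s: 49.15
ee_pos: [499.9, 126.7, 120.4]
ee_rot: [-179.9, 0.0, 89.7]
force: [-0.1, 0.6, -1.1]
gripper_width: 59.9
gripper_force: 20.0
time_s: 49.82
ee_pos: [602.5, 24.6, 120.9]
ee_rot: [-179.9, -0.0, 89.8]
force: [-0.8, 0.1, -1.1]
gripper_width: 59.7
gripper_force: 20.0
time_s: 50.48
ee_pos: [604.0, 23.7, 98.9]
ee_rot: [180.0, 0.0, 89.8]
force: [-0.1, 0.4, -0.7]
gripper_width: 60.1
gripper_force: 20.0
```

```bash
python3 -m pendant '{"translation":[[0.5,0.8,0],[0,0,4],[0,0,4],[0,0,4],[0,0,4],[0,0,4],[0,0,0],[0,0,0]],"roll":[0,0,0,0,0,0,0,0],"hand":[255,255,255,255,255,255,255,255]}'
python3 -m pendant '{"translation":[[0,0,4],[0,0,4],[0,0,2],[0,0,0],[0,0,0],[0,0,0],[0,0,0],[0,0,0]],"roll":[0,0,0,0,0,0,0,0],"hand":[255,255,255,255,255,255,255,255]}'
```

```text
time_s: 51.15
ee_pos: [604.3, 24.2, 78.1]
ee_rot: [-180.0, 0.0, 89.8]
force: [-0.1, 0.1, -0.5]
gripper_width: 60.2
gripper_force: 20.0
time_s: 51.82
ee_pos: [604.7, 24.2, 68.7]
ee_rot: [180.0, 0.0, 89.8]
force: [0.0, 0.4, -1.8]
gripper_width: 60.1
gripper_force: 20.0
```

```bash
python3 -m pendant '{"translation":[[0,0,1],[0,0,0],[0,0,0],[0,0,0],[0,0,-15],[0,0,-25],[0,0,-25],[0,0,-15]],"roll":[0,0,0,0,0,0,0,0],"hand":[255,255,60,60,60,60,60,60]}'
python3 -m pendant '{"translation":[[-28.4,-23.4,0],[-28.4,-23.4,0],[-28.4,-23.4,0],[-28.4,-23.4,0],[-28.4,-23.4,0],[-28.4,-23.4,0],[-28.4,-23.4,0],[-28.4,-23.4,0]],"roll":[0,0,0,0,0,0,0,0],"hand":[30,30,30,30,30,30,30,30]}' 10
python3 -m pendant '{"translation":[[-28.4,-23.4,0],[-28.4,-23.4,0],[-28.4,-23.4,0],[0,0,15],[0,0,15],[0,0,15],[0,0,15],[0,0,0]],"roll":[0,0,0,0.1208,0.1208,0.1208,0.1208,0.1208],"hand":[30,30,30,30,30,30,30,30]}'
python3 - 2>/dev/null <<'E'
from h import *
d=grab("scene"); pack(d); print(env.state()["ee_pos"])
for w in wash2(d): print(w)
d=grab("top"); pack(d)
for w in wash2(d): print(w)
E
```

```text
time_s: 52.48
ee_pos: [605.8, 24.3, 150.4]
ee_rot: [179.8, -0.0, 89.8]
force: [0.4, 0.1, 1.1]
gripper_width: 69.8
gripper_force: 0.0
time_s: 53.15
ee_pos: [415.2, -203.3, 147.9]
ee_rot: [179.9, 0.0, 89.8]
force: [0.2, -0.8, 0.1]
gripper_width: 80.4
gripper_force: 0.0
time_s: 53.82
ee_pos: [344.1, -286.0, 85.3]
ee_rot: [-179.7, -0.0, 54.8]
force: [-0.0, 0.9, -0.1]
gripper_width: 80.4
gripper_force: 0.0
pack 531 z pct [ 98.1 109.  111.1]
[ 344.97336879 -286.54831855   86.41655312]
(array([ 251.5, -368.2]), array([117, 114,  90]))
(array([ 222.2, -256.9]), array([173, 103, 118]))
(array([ 350.6, -282.4]), array([ 21, 163, 131]))
(array([335.2, -70. ]), array([115, 142, 143]))
pack 367 z pct [107.4 111.6 113.5]
(array([ 357.8, -277.5]), array([ 23, 219, 150]))
(array([338.1, -71.2]), array([110, 214, 133]))
(array([ 254.5, -370.8]), array([110, 206,  86]))
```

```bash
python3 -m pendant '{"translation":[[0,0,13],[0,0,13],[0,0,13],[0,0,13],[0,0,13],[0,0,13],[0,0,10],[0,0,0]],"roll":[0.1208,0.1208,0.1208,0.1208,0.1208,0.1208,0.1208,0.1208],"hand":[30,30,30,30,30,30,30,30]}'
python3 - 2>/dev/null <<'E'
from h import *
d=grab("scene"); print(env.state()["ee_pos"])
for w in wash2(d): print(w)
W=cloud(d); h=hsv(d); m=(abs(h[...,0]-22)<5)&(h[...,1]>120)&(np.hypot(W[...,0]-348,W[...,1]+287)<60)&(W[...,2]<20); print(m.sum(),W[m].min(0),W[m].max(0))
save(d,"sc12.png",(240,130,320,190),9)
E
```

```text
time_s: 54.58
ee_pos: [345.4, -286.7, -1.5]
ee_rot: [-179.9, 0.1, -0.3]
force: [0.7, -0.0, 0.2]
gripper_width: 80.3
gripper_force: 0.0
[ 345.91017751 -287.1498699    -0.74060124]
(array([ 222.2, -256.9]), array([173, 103, 118]))
(array([ 357.1, -277.1]), array([ 20, 144,  94]))
(array([337.8, -69.5]), array([115, 144, 144]))
97 [ 320.83703543 -312.78760392   -4.57728595] [ 376.17548902 -257.02751619   16.43915333]
```

View pics/sc12.png

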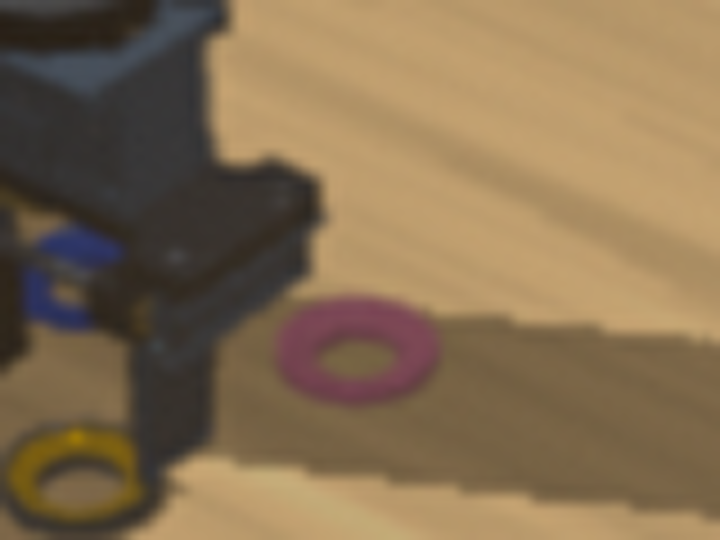

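Right finger at (180,440), with the dish centred between the fingers. I descend, squeeze, turn and grasp.

```bash
python3 -m pendant '{"translation":[[0,1,10],[0,0,10],[0,0,6],[0,0,3],[0,0,0],[0,0,0],[0,0,0],[0,0,0]],"roll":[0,0,0,0,0,0,0,0],"hand":[30,30,30,30,255,255,255,255]}'
python3 -m pendant '{"translation":[[0,0,0],[0,0,0],[0,0,0],[0,0,0],[0,0,0],[0,0,0],[0,0,0],[0,0,0]],"roll":[0,0,0,0,-0.1208,-0.1208,-0.1208,-0.1208],"hand":[255,30,30,30,30,30,30,30]}'
python3 -m pendant '{"translation":[[0,0,0],[0,0,0],[0,0,0],[0,0,0],[0,0,0],[0,0,0],[0,0,0],[0,0,0]],"roll":[-0.1208,-0.1208,-0.1208,-0.1208,-0.1208,-0.1208,-0.1208,-0.1208],"hand":[30,30,30,30,30,30,30,30]}'
python3 -m pendant '{"translation":[[0,0,0],[0,0,0],[0,0,0],[0,0,0],[0,0,0],[0,0,-15],[0,0,-30],[0,0,-35]],"roll":[-0.1208,0,0,0,0,0,0,0],"hand":[30,255,255,255,255,255,255,255]}' 20
```

```text
time_s: 55.3
ee_pos: [346.2, -288.4, -29.0]
ee_rot: [180.0, -0.0, -0.2]
force: [-0.2, 0.2, 1.0]
gripper_width: 60.5
gripper_force: 10.0
time_s: 55.97
ee_pos: [345.8, -288.2, -29.5]
ee_rot: [180.0, 0.0, 27.8]
force: [0.1, -0.1, -0.2]
gripper_width: 80.5
gripper_force: 0.0
time_s: 56.63
ee_pos: [345.8, -288.2, -29.5]
ee_rot: [-180.0, 0.0, 83.2]
force: [1.0, 0.7, 0.1]
gripper_width: 80.5
gripper_force: 0.0
time_s: 57.3
ee_pos: [344.2, -286.8, 49.9]
ee_rot: [-179.8, -0.2, 89.7]
force: [1.5, -1.5, -1.3]
gripper_width: 60.1
gripper_force: 20.0
```

```bash
python3 -m pendant '{"translation":[[0,0,-30],[0,0,-30],[0,0,-20],[28.4,23.5,0],[28.4,23.5,0],[28.4,23.5,0],[28.4,23.5,0],[28.4,23.5,0]],"roll":[0,0,0,0,0,0,0,0],"hand":[255,255,255,255,255,255,255,255]}'
python3 -m pendant '{"translation":[[28.4,23.5,0],[28.4,23.5,0],[28.4,23.5,0],[28.4,23.5,0],[28.4,23.5,0],[28.4,23.5,0],[0,0,0],[0,0,0]],"roll":[0,0,0,0,0,0,0,0],"hand":[255,255,255,255,255,255,255,255]}'
python3 -m pendant '{"translation":[[0,0,0],[0,0,5],[0,0,5],[0,0,5],[0,0,5],[0,0,0],[0,0,0],[0,0,0]],"roll":[0,0,0,0,0,0,0,0],"hand":[255,255,255,255,255,255,255,255]}'
```

```text
time_s: 57.97
ee_pos: [464.4, -145.1, 130.5]
ee_rot: [-180.0, 0.0, 89.7]
force: [0.9, -0.2, 0.1]
gripper_width: 60.4
gripper_force: 20.0
time_s: 58.63
ee_pos: [605.8, 24.6, 129.5]
ee_rot: [-179.9, 0.0, 89.9]
force: [-0.5, -0.1, -1.4]
gripper_width: 60.4
gripper_force: 20.0
time_s: 59.3
ee_pos: [605.7, 23.0, 110.6]
ee_rot: [180.0, 0.0, 89.8]
force: [0.6, 1.3, -1.9]
gripper_width: 60.5
gripper_force: 20.0
```

```bash
python3 -m pendant '{"translation":[[0.9,-0.6,0],[0,0,5],[0,0,5],[0,0,5],[0,0,5],[0,0,0],[0,0,0],[0,0,0]],"roll":[0,0,0,0,0,0,0,0],"hand":[255,255,255,255,255,255,255,255]}'
python3 -m pendant '{"translation":[[0,0,3],[0,0,3],[0,0,2],[0,0,0],[0,0,0],[0,0,0],[0,0,0],[0,0,0]],"roll":[0,0,0,0,0,0,0,0],"hand":[255,255,255,255,255,255,255,255]}'
python3 - <<'E'
from h import *
s=env.state(); print(s["ee_pos"],s["force"])
E
```

```text
time_s: 59.97
ee_pos: [605.1, 24.1, 90.5]
ee_rot: [180.0, 0.0, 89.8]
force: [0.9, -0.6, -0.9]
gripper_width: 60.2
gripper_force: 20.0
time_s: 60.63
ee_pos: [605.1, 24.1, 82.7]
ee_rot: [180.0, 0.0, 89.8]
force: [-0.3, -0.3, -1.0]
gripper_width: 60.3
gripper_force: 20.0
[605.10432954  24.08162462  82.66917051] [-0.34402164 -0.26587426 -1.0145365 ]
```

```bash
python3 -m pendant '{"translation":[[0,0,1],[0,0,0.7],[0,0,0],[0,0,0],[0,0,0],[0,0,0],[0,0,0],[0,0,0]],"roll":[0,0,0,0,0,0,0,0],"hand":[255,255,255,255,200,60,60,60]}'
python3 -m pendant '{"translation":[[0,0,0],[0,0,-10],[0,0,-15],[0,0,-20],[0,0,-10],[20,-5,0],[30,-6,0],[30,-6,0]],"roll":[0,0,0,0,0,0,0,0],"hand":[60,60,60,60,60,60,60,60]}'
python3 - 2>/dev/null <<'E'
from h import *
print(env.state()["ee_pos"])
for n in("scene","top"):
    d=grab(n); pack(d); print(grip(d)); bands(d); W=cloud(d); h=hsv(d)
    m=(W[...,2]>112)&(W[...,2]<130)&(np.hypot(W[...,0]-605,W[...,1]-25)<45); P=W[m]; print("top layer",P.min(0).round(),P.max(0).round(),((P.min(0)+P.max(0))/2).round(1),m.sum())
    y=m&(abs(h[...,0]-22)<4)&(h[...,1]>150); print("yellow",y.sum())
E
```

```text
time_s: 61.3
ee_pos: [605.2, 24.1, 81.0]
ee_rot: [180.0, 0.0, 89.8]
force: [0.1, -0.1, 0.2]
gripper_width: 70.0
gripper_force: 0.0
time_s: 61.97
ee_pos: [588.5, 104.5, 136.8]
ee_rot: [179.9, -0.0, 89.7]
force: [-0.5, 0.5, -0.3]
gripper_width: 69.8
gripper_force: 0.0
[588.5489875  104.46000457 136.75597937]
pack 641 z pct [104.8 121.  123.1]
(array([566.8, 220.3, 139.5]), array([570.3, 223.2, 121.1]), 118)
green [663.4  31.4  28.5] 8
ptr [649.5  27.5  31.7] 12
red [665.5 -67.8  27.3] 14
top layer [575.  -3. 112.] [638.  60. 127.] [606.2  28.3 119.5] 332
yellow 170
pack 406 z pct [119.  122.9 124.7]
(array([567.2, 214.7, 140.3]), array([567.3, 215.4, 139.7]), 25)
green [667.2  25.2  28.2] 6
ptr [663.5  24.3  32.9] 2
red [665.4 -72.2  27.3] 18
top layer [574.  -7. 113.] [636.  52. 127.] [605.4  22.  120. ] 386
yellow 250
```

The pack is complete: top at 121 mm, centred, dish on top. Now I grasp the crank grip.

```bash
python3 -m pendant '{"translation":[[28.3,-5.4,0],[28.3,-5.4,0],[28.3,-5.4,0],[28.3,-5.4,0],[0,0,0],[0,0,10],[0,0,15],[0,0,15]],"roll":[0,0,0,0,0,0,0,0],"hand":[100,100,100,100,100,100,100,100]}' 12
python3 -m pendant '{"translation":[[0,0,15],[0,0,10],[0,0,4],[0,0,0],[0,0,0],[0,0,0],[0,0,0],[0,0,0]],"roll":[0,0,0,0,0,0,0,0],"hand":[100,100,100,100,255,255,255,255]}'
python3 - 2>/dev/null <<'E'
from h import *
s=env.state(); print(s["ee_pos"],s["force"],s["gripper_width"])
E
```

```text
time_s: 62.73
ee_pos: [567.7, 216.1, 95.3]
ee_rot: [179.9, 0.0, 89.7]
force: [0.7, 0.5, -0.7]
gripper_width: 55.7
gripper_force: 0.0
time_s: 63.4
ee_pos: [567.7, 217.6, 67.6]
ee_rot: [179.9, -0.0, 89.8]
force: [0.4, 0.3, -0.2]
gripper_width: 31.6
gripper_force: 0.0
[567.65207394 217.6030868   67.60061704] [ 0.35155265  0.31144138 -0.21709011] 31.614676328759007
```

```bash
python3 -m pendant '{"translation":[[0,0,0],[0,0,0],[0,0,0],[0,0,0],[0,0,0],[0,0,0],[0,0,0],[0,0,0]],"roll":[0,0,0,0,0,0,0,0],"hand":[255,255,255,255,255,255,255,255]}'
python3 - 2>/dev/null <<'E' | sed 's/np.float64(\([-0-9.]*\))/\1/g'
from h import *
P=np.array([[635.7,180.7],[585.1,252.4],[564.3,217.6],[645.1,239.4],[613.7,171.4]])
r=least_squares(lambda p:np.hypot(P[:,0]-p[0],P[:,1]-p[1])-44,[609,215]); print(r.x,r.fun)
s=env.state(); print(s["ee_pos"],s["force"],s["gripper_width"])
arc(r.x,s["ee_pos"][:2],-12,32)
E
```

```text
time_s: 64.07
ee_pos: [564.0, 217.4, 67.2]
ee_rot: [-179.7, 0.0, 89.8]
force: [-7.6, -0.0, 5.7]
gripper_width: 19.5
gripper_force: 12.0
[608.31652969 215.09679249] [-0.03417486 -0.06212862  0.08765059  0.0870682   0.02716692]
[563.95110585 217.43621745  67.22726312] [-7.56866263 -0.01635059  5.68118745] 19.485319884657823
[[9.1, 1.4, 0], [8.6, 3.3, 0], [7.7, 5.0, 0], [6.5, 6.5, 0], [5.0, 7.7, 0], [3.3, 8.6, 0], [1.4, 9.1, 0], [-0.5, 9.2, 0]] end [615.2 258.6] ang 81.0
[[-2.4, 8.9, 0], [-4.2, 8.2, 0], [-5.8, 7.1, 0], [-7.2, 5.8, 0], [-8.2, 4.2, 0], [-8.9, 2.4, 0], [-9.2, 0.5, 0], [-9.1, -1.4, 0]] end [650.8 203.7] ang -15.0
[[-8.6, -3.3, 0], [-7.7, -5.0, 0], [-6.5, -6.5, 0], [-5.0, -7.7, 0], [-3.3, -8.6, 0], [-1.4, -9.1, 0], [0.5, -9.2, 0], [2.4, -8.9, 0]] end [592.5 174. ] ang -111.0
[[4.2, -8.2, 0], [5.8, -7.1, 0], [7.2, -5.8, 0], [8.2, -4.2, 0], [8.9, -2.4, 0], [9.2, -0.5, 0], [9.1, 1.4, 0], [8.6, 3.3, 0]] end [569.1 235.1] ang -207.0
```

```bash
python3 - 2>/dev/null <<'E' | sed 's/np.float64(\([-0-9.]*\))/\1/g'
from h import *
c=(608.3,215.1); p=(564.4,217.5); arc(c,p,-6,8)
a=np.arctan2(p[1]-c[1],p[0]-c[0])-np.radians(48); q=(c[0]+44*np.cos(a),c[1]+44*np.sin(a)); arc(c,q,-12,64)
E
```

```text
[[4.6, 0.5, 0], [4.5, 1.0, 0], [4.4, 1.4, 0], [4.2, 1.9, 0], [4.0, 2.3, 0], [3.7, 2.7, 0], [3.4, 3.1, 0], [3.1, 3.4, 0]] end [580.7 249.4] ang 128.9
[[5.0, 7.7, 0], [3.3, 8.6, 0], [1.4, 9.1, 0], [-0.5, 9.2, 0], [-2.4, 8.9, 0], [-4.2, 8.2, 0], [-5.8, 7.1, 0], [-7.2, 5.8, 0]] end [645.3 239. ] ang 32.9
[[-8.2, 4.2, 0], [-8.9, 2.4, 0], [-9.2, 0.5, 0], [-9.1, -1.5, 0], [-8.6, -3.3, 0], [-7.7, -5.0, 0], [-6.5, -6.5, 0], [-5.0, -7.7, 0]] end [628.2 175.9] ang -63.1
[[-3.3, -8.6, 0], [-1.4, -9.1, 0], [0.5, -9.2, 0], [2.4, -8.9, 0], [4.2, -8.2, 0], [5.8, -7.1, 0], [7.2, -5.8, 0], [8.2, -4.2, 0]] end [567.2 199.4] ang -159.1
[[8.9, -2.4, 0], [9.2, -0.5, 0], [9.1, 1.5, 0], [8.6, 3.3, 0], [7.7, 5.0, 0], [6.5, 6.5, 0], [5.0, 7.7, 0], [3.3, 8.6, 0]] end [597.  257.6] ang -255.1
[[1.4, 9.1, 0], [-0.5, 9.2, 0], [-2.4, 8.9, 0], [-4.2, 8.2, 0], [-5.8, 7.1, 0], [-7.2, 5.8, 0], [-8.2, 4.2, 0], [-8.9, 2.4, 0]] end [651.8 221.9] ang -351.1
[[-9.2, 0.5, 0], [-9.1, -1.5, 0], [-8.6, -3.3, 0], [-7.7, -5.0, 0], [-6.5, -6.5, 0], [-5.0, -7.7, 0], [-3.3, -8.6, 0], [-1.4, -9.1, 0]] end [610.5 171.2] ang -447.1
[[0.5, -9.2, 0], [2.4, -8.9, 0], [4.2, -8.2, 0], [5.8, -7.1, 0], [7.2, -5.8, 0], [8.2, -4.2, 0], [8.9, -2.4, 0], [9.2, -0.5, 0]] end [564.4 217.5] ang -543.1
[[9.1, 1.5, 0], [8.6, 3.3, 0], [7.7, 5.0, 0], [6.5, 6.5, 0], [5.0, 7.7, 0], [3.3, 8.6, 0], [1.4, 9.1, 0], [-0.5, 9.2, 0]] end [615.3 258.5] ang -639.1
```

```bash
python3 -m pendant '{"translation":[[4.6,-2.0,0],[4.5,1,0],[4.4,1.4,0],[4.2,1.9,0],[4,2.3,0],[3.7,2.7,0],[3.4,3.1,0],[3.1,3.4,0]],"roll":[0,0,0,0,0,0,0,0],"hand":[255,255,255,255,255,255,255,255]}'
python3 -m pendant '{"translation":[[5,7.7,0],[3.3,8.6,0],[1.4,9.1,0],[-0.5,9.2,0],[-2.4,8.9,0],[-4.2,8.2,0],[-5.8,7.1,0],[-7.2,5.8,0]],"roll":[0,0,0,0,0,0,0,0],"hand":[255,255,255,255,255,255,255,255]}'
python3 - 2>/dev/null <<'E'
from h import *
for n in("scene","top"):
    d=grab(n); bands(d); pack(d,(605.5,11))
E
```

```text
time_s: 64.73
ee_pos: [581.8, 250.2, 67.2]
ee_rot: [179.9, -0.0, 89.8]
force: [-2.4, -0.2, 5.4]
gripper_width: 19.8
gripper_force: 12.0
time_s: 65.4
ee_pos: [645.0, 238.7, 67.2]
ee_rot: [-179.8, 0.0, 89.8]
force: [-7.7, -1.7, 8.2]
gripper_width: 19.7
gripper_force: 12.0
green [659.8  29.6  28.1] 18
ptr [646.5  12.6  33.5] 13
red [666.  -67.9  26.8] 16
pack 630 z pct [103.9 120.9 123.3]
green [665.   24.7  27.2] 12
ptr [664.8   7.4  29.8] 2
red [665.3 -72.   26.7] 20
pack 407 z pct [119.1 123.3 125.4]
```

Forces are low and the pack is intact. I continue cranking.

```bash
python3 -m pendant '{"translation":[[-8.2,4.2,0],[-8.9,2.4,0],[-9.2,0.5,0],[-9.1,-1.5,0],[-8.6,-3.3,0],[-7.7,-5,0],[-6.5,-6.5,0],[-5,-7.7,0]],"roll":[0,0,0,0,0,0,0,0],"hand":[255,255,255,255,255,255,255,255]}'
python3 -m pendant '{"translation":[[-3.3,-8.6,0],[-1.4,-9.1,0],[0.5,-9.2,0],[2.4,-8.9,0],[4.2,-8.2,0],[5.8,-7.1,0],[7.2,-5.8,0],[8.2,-4.2,0]],"roll":[0,0,0,0,0,0,0,0],"hand":[255,255,255,255,255,255,255,255]}'
python3 -m pendant '{"translation":[[8.9,-2.4,0],[9.2,-0.5,0],[9.1,1.5,0],[8.6,3.3,0],[7.7,5,0],[6.5,6.5,0],[5,7.7,0],[3.3,8.6,0]],"roll":[0,0,0,0,0,0,0,0],"hand":[255,255,255,255,255,255,255,255]}'
python3 -m pendant '{"translation":[[1.4,9.1,0],[-0.5,9.2,0],[-2.4,8.9,0],[-4.2,8.2,0],[-5.8,7.1,0],[-7.2,5.8,0],[-8.2,4.2,0],[-8.9,2.4,0]],"roll":[0,0,0,0,0,0,0,0],"hand":[255,255,255,255,255,255,255,255]}'
python3 - 2>/dev/null <<'E'
from h import *
for n in("scene","top"):
    d=grab(n); bands(d); pack(d,(608,-31))
E
```

```text
time_s: 66.17
ee_pos: [629.8, 176.5, 67.3]
ee_rot: [179.8, -0.1, 89.8]
force: [1.3, 5.0, 4.0]
gripper_width: 19.6
gripper_force: 12.0
time_s: 66.83
ee_pos: [566.8, 199.0, 67.2]
ee_rot: [180.0, 0.1, 89.8]
force: [3.9, -1.5, 4.5]
gripper_width: 19.8
gripper_force: 12.0
time_s: 67.5
ee_pos: [595.5, 257.0, 67.1]
ee_rot: [-179.8, 0.2, 89.8]
force: [-1.3, -4.5, 9.5]
gripper_width: 19.7
gripper_force: 12.0
time_s: 68.17
ee_pos: [651.2, 222.9, 67.2]
ee_rot: [-179.9, -0.1, 89.8]
force: [-1.1, 3.1, 7.9]
gripper_width: 19.4
gripper_force: 12.0
green [659.5  28.7  26.6] 19
ptr [649.1 -30.4  33.5] 10
red [666.2 -67.6  27.2] 16
pack 617 z pct [104.7 120.8 123. ]
green [657.7  24.5  27. ] 27
ptr [665.6 -35.5  31.1] 2
red [665.1 -72.   27.8] 20
pack 405 z pct [118.9 122.8 124.2]
```

```bash
python3 -m pendant '{"translation":[[-9.2,0.5,0],[-9.1,-1.5,0],[-8.6,-3.3,0],[-7.7,-5,0],[-6.5,-6.5,0],[-5,-7.7,0],[-3.3,-8.6,0],[-1.4,-9.1,0]],"roll":[0,0,0,0,0,0,0,0],"hand":[255,255,255,255,255,255,255,255]}'
python3 -m pendant '{"translation":[[0.5,-9.2,0],[2.4,-8.9,0],[4.2,-8.2,0],[5.8,-7.1,0],[7.2,-5.8,0],[8.2,-4.2,0],[8.9,-2.4,0],[9.2,-0.5,0]],"roll":[0,0,0,0,0,0,0,0],"hand":[255,255,255,255,255,255,255,255]}'
python3 -m pendant '{"translation":[[9.1,1.5,0],[8.6,3.3,0],[7.7,5,0],[6.5,6.5,0],[5,7.7,0],[3.3,8.6,0],[1.4,9.1,0],[-0.5,9.2,0]],"roll":[0,0,0,0,0,0,0,0],"hand":[255,255,255,255,255,255,255,255]}'
python3 - 2>/dev/null <<'E' | sed 's/np.float64(\([-0-9.]*\))/\1/g'
from h import *
for n in("scene","top"):
    d=grab(n); bands(d); pack(d,(609,-62))
print(env.state()["ee_pos"])
a=np.radians(-639.1); arc((608.3,215.1),(608.3+44*np.cos(a),215.1+44*np.sin(a)),-10,6)
E
```

```text
time_s: 68.93
ee_pos: [610.6, 170.8, 67.2]
ee_rot: [179.9, 0.0, 89.8]
force: [3.2, 1.4, 5.5]
gripper_width: 19.4
gripper_force: 12.0
time_s: 69.6
ee_pos: [564.0, 217.0, 67.2]
ee_rot: [180.0, 0.1, 89.8]
force: [3.4, -3.6, 6.0]
gripper_width: 19.4
gripper_force: 12.0
time_s: 70.27
ee_pos: [613.5, 258.4, 67.2]
ee_rot: [-179.8, 0.1, 89.8]
force: [-2.6, -1.3, 9.2]
gripper_width: 19.9
gripper_force: 12.0
green [660.1  29.   26.8] 16
ptr [655.  -63.   31.8] 19
red [671.2 -67.5  27.6] 9
pack 597 z pct [102.4 120.6 122.7]
green [659.   24.5  27.8] 24
ptr [665.9 -66.9  33.4] 2
red [669.9 -72.3  28.6] 11
pack 350 z pct [118.9 122.8 125.3]
[615.76154696 258.07583065  67.18997351]
[[-1.9, 7.4, 0], [-3.1, 7.0, 0], [-4.3, 6.4, 0], [-5.3, 5.5, 0], [-6.2, 4.5, 0], [-6.9, 3.4, 0]] end [649.4 230.8]
```

```bash
python3 -m pendant '{"translation":[[-1.9,7.4,0],[-3.1,7,0],[-4.3,6.4,0],[-5.3,5.5,0],[-6.2,4.5,0],[0,0,0],[0,0,0],[0,0,0]],"roll":[0,0,0,0,0,0,0,0],"hand":[255,255,255,255,255,255,255,255]}'
python3 -m pendant '{"translation":[[0,0,0],[0,0,0],[0,0,0],[0,0,0],[0,0,0],[0,0,-20],[0,0,-25],[0,0,-30]],"roll":[0,0,0,0,0,0,0,0],"hand":[150,100,100,100,100,100,100,100]}'
python3 - 2>/dev/null <<'E'
from h import *
for n in("scene","top"):
    d=grab(n); bands(d); pack(d,(609,-68))
    if n=="top": a=cv2.resize(d["frame"][130:190,250:330],None,fx=5,fy=5,interpolation=cv2.INTER_CUBIC)
    else: b=cv2.resize(d["frame"][215:290,205:285],None,fx=5,fy=5,interpolation=cv2.INTER_CUBIC)
im=np.zeros((375,800,3),np.uint8); im[:300,:400]=a; im[:375,400:]=b; cv2.imwrite("pics/fin.png",im[:,:,::-1]); print(env.state()["ee_pos"])
E
```

```text
time_s: 71.03
ee_pos: [645.8, 237.1, 67.2]
ee_rot: [-180.0, 0.1, 89.8]
force: [1.4, -1.2, 6.0]
gripper_width: 19.6
gripper_force: 12.0
time_s: 71.7
ee_pos: [644.9, 237.0, 140.5]
ee_rot: [-179.7, 0.1, 89.8]
force: [0.1, 0.5, 0.3]
gripper_width: 55.7
gripper_force: 0.0
green [660.4  29.3  27.1] 17
ptr [655.3 -67.6  32.2] 17
red None 0
pack 575 z pct [101.8 120.4 122.5]
green [658.9  24.5  27.9] 24
ptr [669.4 -72.5  31.7] 2
red [671.6 -72.2  27.6] 8
pack 360 z pct [118.8 122.9 124.4]
[649.36737224 238.54480736 147.45063889]
```

View pics/fin.png

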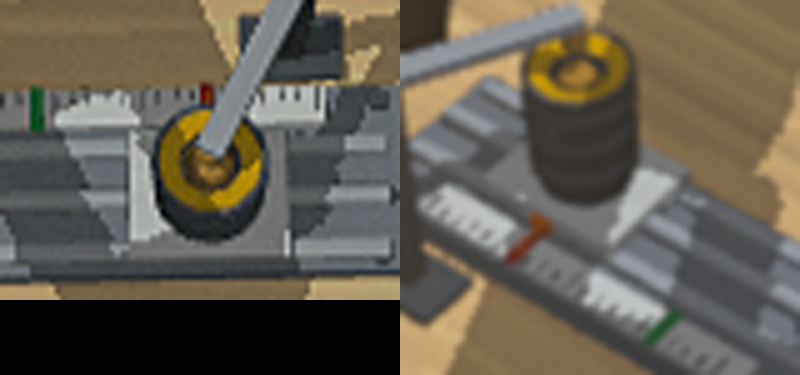

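The pointer sits on the red band in both views, at (205,95) left and (525,235) right. The six-washer pack is seated under the gauge and the gripper is clear. Handing in.

```bash
python3 -m pendant '{"translation":[[0,0,0],[0,0,0],[0,0,0],[0,0,0],[0,0,0],[0,0,0],[0,0,0],[0,0,0]],"roll":[0,0,0,0,0,0,0,0],"hand":[100,100,100,100,100,100,100,100]}'
python3 -c "
from workcell import env; print(env.job_done())"
```

```text
time_s: 72.47
ee_pos: [646.4, 237.4, 141.6]
ee_rot: [-180.0, 0.0, 89.8]
force: [0.2, 0.5, 0.5]
gripper_width: 55.6
gripper_force: 0.0
the job is handed in; nothing more can be done
None
```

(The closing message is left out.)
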